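Load the stirrer from the sample magazine

ROBOT

A 6-joint arm with a two-finger parallel gripper is mounted at the origin on the work surface. World frame = base frame: x ahead of the robot, y to its left, z up, the work surface at z = 0. Lengths are in m, angles in rad, forces in N, time in s.
With the tool pointing down it reaches from about 0.225 to 0.875 m from the base axis. Payload 3.4 kg.
Tool frame: the origin (TCP) lies on the centre line of the jaws, within the pads' length; the fingertips stand 17 mm ahead of it and the grasp point (between the pads) lies 2 mm behind it; z points along the fingers, y is the line along which they close (so a half turn about z gives the same grasp; the last joint's range is limited). The gripper opens to 85 mm and grips with 20 to 120 N. Pads are 22 mm wide; open, the fingers measure 114 mm over their backs; the gripper's body (76 mm by 85 mm) begins 54 mm behind the grasp point. The pads swing forward as they close: fully open they stand 13 mm farther back than shut.
Start: joints at [1.136, 0.276, 1.505, -0, 1.361, -0.121], TCP at [0.178, 0.547, 0.216] pointing down, gripper open.
Joint ranges: [-2.89, 2.89], [-0.75, 2.08], [0.22, 2.7], [-1.18, 4.32], [0.11, 2.71], [-2.7, 2.7]. Speed limits (rad/s): [2.57, 2.57, 3.14, 3.14, 3.14, 3.14].

INTERFACE

Orientations are given as a unit quaternion [w, x, y, z].
In Python, from rig import manip gives the robot as it stands.
- The arm moves only by the tool move_arm, never from a script. Its argument "steps" is one flat list of numbers, 7 for each row, row after row: the turn, a rotation vector about the world's x, y, z normalised to -1 to 1, where 1 is 360 degrees, then the shift along the world's x, y, z normalised to -1 to 1, where 1 is 1 m, then the opening, from -1 (shut) to 1 (fully open). A call has exactly 10 rows; each row is the pose to reach, as a shift and turn from the pose commanded when the call began, turning the shorter way round; what a row does not reach only later rows make up. A row lasts 1/10 s, in which the tool goes at most 50 mm and 8.59 degrees, less where a joint would pass 70% of its speed; a pose out of reach is approached as far as the arm can. A call with a number of a shift or a turn outside -1 to 1 is refused whole. A call with a gripper value outside its range is refused whole. The fingers move at their own pace and stop on an object; "squeeze" is the grip in N (left out, the last holds). Time passes only in rows, so rows that repeat a pose let the fingers close, or fill a call up. It gives the time, the measured TCP pose, the force, the opening and the grip force at its end, in the units of the state.
- manip.get_state(): the state, without advancing time (a new reading comes with each control period).
- manip.get_image(name): name is "scene" or "top" or "wrist"; returns a dict with "pixels" (480x640x3 uint8, blue, green, red), "fx", "fy", "cx", "cy" (pixels), "R" (3x3) and "t" (3): a world point X has camera coordinates R X + t. Camera axes: x right, y down, z forward; pixel columns grow to the right and rows downward; lengths in m; the calibration is good to about 2 mm. A picture is of the moment at which its call begins. There is no depth.
- manip.sign_off(): hands the job in; it is judged then, once.
The state is a dict: "clock": time; "qpos": joint angles; "qd": joint speeds; "effort": joint torques, N m; "position": TCP position; "ee_rot": TCP orientation; "contact_force": force on the tool from outside, world axes, zero at the start; "moment": the same for the moment, N m; "width": finger opening in m; "gripper_force": force on a finger pad.
Only numpy, scipy, OpenCV 4.12 (cv2) and the standard library are available. Lean on these libraries where they do the work, as an engineer would, in place of code of your own. Each camera call takes 0.05 s, during which the arm holds its last target. There are 200 camera calls.

TASK

Take the aluminium cover plate off the stirrer by drawing it straight up along its two pins, level, without cocking it, and lay it flat on the green mat, in line with the mat and centred on it. Then turn the magazine to bring each of its red-capped jars round to the open front, and stand them all upright on the stirrer's white spots, one to a spot and centred; the blue-capped jar stays in the magazine. When all are standing there press the green start button fully home, and leave everything else on the bench alone.

Things in the scene. Friction and masses are not known exactly. Their poses are not given: they have to be found in the camera images.
- cover_grip (a point): Grip of the cover plate: centre of a black block 16 mm (x) by 44 mm (y), over the plate's centre of mass; its top is 50 mm and this point 32 mm above the plate's underside. Axes: x across the plate, y along it, z up. Aluminium plate 110 x 280 x 8 mm, 350 to 550 g; 11 mm holes at y = +-128 mm sit over 8 mm pins; tipped about 7 degrees along its length it jams on them.
- stirrer: Low blue stirrer, fixed to the bench, 120 (x) x 300 (y) x 50 mm high; origin under its centre, on the bench. Two steel locating pins of 8 mm diameter stand at y = +-128 mm on its centre line and reach 36 mm above its top (86 mm above the bench). At the start the cover plate lies on its top, over the pins, hiding three spots.
- spot1 (a point): Centre of one of the three white spots (52 mm across, black edge) in a row on the stirrer's flat top, 50 mm above the bench, at stirrer y = -82 mm; a jar stands here. Axes as the stirrer's.
- spot2 (a point): Centre of one of the three white spots (52 mm across, black edge) in a row on the stirrer's flat top, 50 mm above the bench, at stirrer y = 0 mm; a jar stands here. Axes as the stirrer's.
- spot3 (a point): Centre of one of the three white spots (52 mm across, black edge) in a row on the stirrer's flat top, 50 mm above the bench, at stirrer y = 82 mm; a jar stands here. Axes as the stirrer's.
- mat: Flat green mat, fixed, 130 (x) x 310 (y) mm and 4 mm thick; origin under its centre, on the bench. The cover plate goes here, its length along the mat's length (either way round).
- magazine: Fixed grey base of the magazine; origin on the bench on the turntable's axis. Its open front lies towards its own -x, which roughly faces the robot. A clear flat cover (5 mm thick, top 117 mm above the bench, 125 mm to either side of the axis) lies over all that is further back than magazine x = -41 mm, so jars can be lifted out only in front of that line (orange edge).
- turntable: White turntable, radius 130 mm; turns either way without end (about 0.1 N m) and stays where left. Origin on its axis, 18 mm above the bench; z up. Jars stand on its floor, 30 mm above the bench, in five pockets (50 mm square, fences 10 mm high, 3 mm play) 93 mm from the axis at 0, 72, 144, 216 and 288 degrees from its x axis.
- knob (a point): Centre of the black bar knob on the turntable's axis above the clear cover, 154 mm above the bench: 56 mm long (along turntable x), 16 mm across (turntable y), 36 mm high. Gripping and turning it turns the turntable one to one. Axes as the turntable's.
- sample1_mid (a point): Sample jar with a red cap (may be absent); this point is the jar's centre, half-way up; z is the jar's axis. Amber glass jar, a plain cylinder 44 mm across and 66 mm tall (so the centre is 33 mm above its base), 90 to 180 g, closed with a red cap; starts in a pocket of the magazine.
- sample2_mid (a point): Sample jar with a red cap (may be absent); this point is the jar's centre, half-way up; z is the jar's axis. Amber glass jar, a plain cylinder 44 mm across and 66 mm tall (so the centre is 33 mm above its base), 90 to 180 g, closed with a red cap; starts in a pocket of the magazine.
- sample3_mid (a point): Sample jar with a red cap (may be absent); this point is the jar's centre, half-way up; z is the jar's axis. Amber glass jar, a plain cylinder 44 mm across and 66 mm tall (so the centre is 33 mm above its base), 90 to 180 g, closed with a red cap; starts in a pocket of the magazine.
- sample4_mid (a point): Sample jar with a red cap (may be absent); this point is the jar's centre, half-way up; z is the jar's axis. Amber glass jar, a plain cylinder 44 mm across and 66 mm tall (so the centre is 33 mm above its base), 90 to 180 g, closed with a red cap; starts in a pocket of the magazine.
- standard_mid (a point): The jar with the blue cap, which stays in the magazine; this point is the jar's centre, half-way up; z is the jar's axis. Amber glass jar, a plain cylinder 44 mm across and 66 mm tall (so the centre is 33 mm above its base), 90 to 180 g, closed with a blue cap.
- start (a joint): Travel of the green start button, 0 = up, 0.006 m = fully down (a spring, about 5 N at the bottom; it comes up again when let go).
- start_top (a point): Centre of the green start button's top (30 mm across), on the grey switch box; pressed straight down. A like red stop button stands 64 mm from it, further from the robot, and is not needed.
- stop (a joint): Travel of the red stop button, 0 = up.
- flask1: Stoppered conical flask, 72 mm across, 135 mm tall; origin at its base. Leave alone.
- flask2: Stoppered conical flask, 72 mm across, 135 mm tall; origin at its base. Leave alone.
- beaker: Glass beaker, 60 mm across, 75 mm tall; origin at its base. Leave alone.
- dropper: Small dropper bottle, 32 mm across, 60 mm tall; origin at its base. Leave alone.
- timer: Bench timer, 60 x 75 x 22 mm; origin at its base. Leave alone.
Not all that is in view belongs to the job. Leave any turquoise or yellow look-alike of the part that bears sample4_mid alone.

How it is judged:
By the outcome, as a careful person would: the job done as asked, in the order asked, and still so for the second after the job is handed in, with the robot touching nothing.
Of sample1, sample2, sample3, sample4 only 2 to 3 are there at a start; the rules pass over those that are not, and their reading is None.
At some moment in a run one of cover may be knocked a few centimetres aside while the robot is not near it.
It also fails if it takes over 210 s, if anything falls off the work surface, if the arm or the gripper's body presses on something with over 40 N, if the wrist force passes 120 N, or if a joint passes its speed limit or range.

## Working session

There is one attempt and no reset: what is moved stays moved. The work goes in short steps, Python scripts to look and compute and a tool call to move; the robot and the scene stay as the last step left them, time stands still between calls to the robot, and variables do not carry over. Pictures are saved under pics/ and viewed, at most 14 in all, crops included, and the job is handed in when it is done.

Besides the shell and the picture viewer there is one more tool, called after ">>>" by a JSON object that holds its "api" and its "payload", one argument or row to a line. move_arm: Moves the arm, as the interface text tells. Scaled input: -1 to 1 covers 1 m each way for a shift and 360 degrees each way for a turn. Its arguments: {"type":"object","properties":{"steps":{"type":"array"},"squeeze":{"type":"number"}},"required":["steps"]}

```bash
ls; mkdir -p pics; cat > h.py <<'E'
import numpy as np, cv2
from rig import manip
def grab(n):
    im=manip.get_image(n); im['R']=np.array(im['R']); im['t']=np.array(im['t']); im['pixels']=np.array(im['pixels']); return im
def ray(im,uv,z):
    uv=np.atleast_2d(uv).astype(float)
    d=np.c_[(uv[:,0]-im['cx'])/im['fx'],(uv[:,1]-im['cy'])/im['fy'],np.ones(len(uv))]@im['R']
    c=-im['R'].T@im['t']
    return c+d*((z-c[2])/d[:,2])[:,None]
def proj(im,X):
    p=np.atleast_2d(X)@im['R'].T+im['t']
    return np.c_[p[:,0]/p[:,2]*im['fx']+im['cx'],p[:,1]/p[:,2]*im['fy']+im['cy']]
def mask(im,lo,hi):
    return cv2.inRange(cv2.cvtColor(im['pixels'],cv2.COLOR_BGR2HSV),lo,hi)
def blobs(m,amin=60):
    cs,_=cv2.findContours(m,cv2.RETR_EXTERNAL,cv2.CHAIN_APPROX_NONE)
    return sorted([c for c in cs if cv2.contourArea(c)>amin],key=lambda c:-cv2.contourArea(c))
E
python3 - <<'E'
from h import *
for n in ("top","scene"):
    im=grab(n); cv2.imwrite(f"pics/{n}0.png",im['pixels']); print(n,-im['R'].T@im['t'],im['fx'])
print(manip.get_state())
E
```

```text
pics
top [ 0.35794704 -0.03754131  1.54621744] 485.3236726560535
scene [1.31618357 0.57971737 0.98609864] 562.3351356123338
{'clock': 0.1, 'qpos': array([ 1.13601653e+00,  2.76530799e-01,  1.50602717e+00,  4.50213288e-05,
        1.36069715e+00, -1.20992301e-01]), 'qd': array([-0.00151973, -0.00207951, -0.00206865, -0.00057545,  0.00083656,
       -0.00028794]), 'effort': array([ 1.18758133e-03, -4.17701733e+01, -2.46405137e+01, -2.60750012e-04,
        5.86288239e-03, -2.20822852e-05]), 'position': array([0.17725321, 0.54646944, 0.21561855]), 'ee_rot': array([-2.49193783e-04,  1.56255469e-01,  9.87716324e-01, -7.93305735e-04]), 'contact_force': array([-0.10261902, -0.35647847,  0.6141655 ]), 'moment': array([-0.03148162,  0.03708566, -0.02628129]), 'gripper_force': 0.0, 'width': 0.08542907903173354}
```

View pics/top0.png

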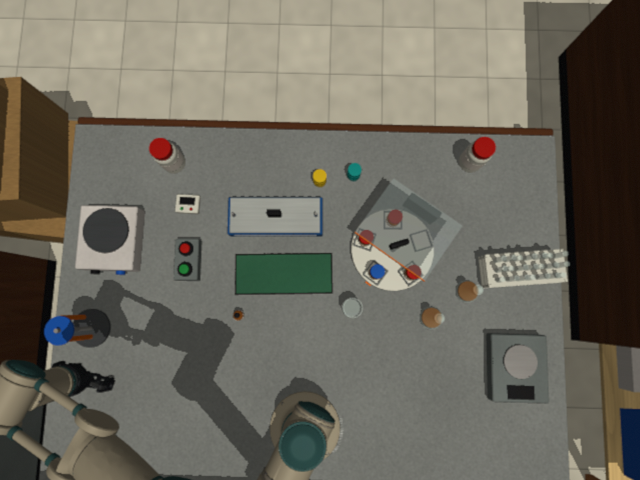

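View pics/scene0.png

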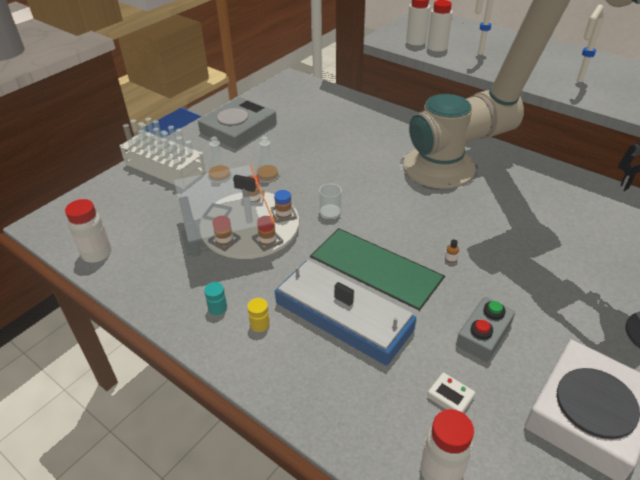

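The top view shows the stirrer and cover at (275,215) with its grip at (274,213), and the mat at (284,273). The magazine axis/knob is at (399,244), with red caps at (394,217), (366,238) and (412,272) and blue at (376,271); the green button is at (184,269). The scene view agrees, so there are three red jars.

```bash
cat > m.py <<'E'
from h import *
im=grab("top")
def rect(m,z,roi,am=30):
    mm=np.zeros_like(m); x0,y0,x1,y1=roi; mm[y0:y1,x0:x1]=m[y0:y1,x0:x1]
    for c in blobs(mm,am)[:4]:
        h=cv2.boxPoints(cv2.minAreaRect(c)); w=ray(im,h,z)
        e=[w[1]-w[0],w[2]-w[1]]; e.sort(key=lambda v:-np.hypot(*v[:2]))
        M=cv2.moments(c); ctr=ray(im,[M['m10']/M['m00'],M['m01']/M['m00']],z)[0]
        print('  ctr',ctr.round(4),'rect',w.mean(0)[:2].round(4),'len',[round(float(np.hypot(*v[:2])),4) for v in e],'ang',round(float(np.degrees(np.arctan2(e[0][1],e[0][0])))%180,2))
print('mat');rect(mask(im,(45,80,30),(85,255,255)),.004,(200,230,350,310))
print('stirrer blue');rect(mask(im,(100,120,50),(125,255,255)),.05,(200,180,340,250))
print('plate');rect(mask(im,(0,0,130),(180,60,255)),.058,(215,190,335,245))
print('grip');rect(mask(im,(0,0,0),(180,255,50)),.1,(260,203,288,223),10)
print('knob');rect(mask(im,(0,0,0),(180,255,60)),.172,(380,230,420,260),10)
r=mask(im,(0,120,80),(8,255,255))|mask(im,(172,120,80),(180,255,255))
print('red');rect(r,.096,(345,200,440,290),10)
print('blue');rect(mask(im,(100,120,50),(125,255,255)),.096,(350,255,400,290),10)
print('green');rect(mask(im,(45,80,30),(85,255,255)),.06,(170,255,200,285),10)
print('redbtn');rect(r,.06,(170,235,200,258),10)
print('table');rect(mask(im,(0,0,165),(180,40,255)),.03,(345,200,445,295))
E
python3 m.py; python3 - <<'E'
from h import *
im=grab("top");p=im['pixels'][120:320,140:480];cv2.imwrite('pics/c1.png',cv2.resize(p,None,fx=2.35,fy=2.35,interpolation=cv2.INTER_CUBIC))
E
```

```text
mat
  ctr [0.4652 0.0845 0.004 ] rect [0.4658 0.0844] len [0.3049, 0.1235] ang 92.41
stirrer blue
  ctr [0.6286 0.0514 0.05  ] rect [0.6396 0.1156] len [0.2936, 0.118] ang 91.58
plate
  ctr [0.644  0.1145 0.058 ] rect [0.6444 0.115 ] len [0.2795, 0.1048] ang 91.58
grip
  ctr [0.6406 0.1134 0.1   ] rect [0.6406 0.1139] len [0.0395, 0.0185] ang 91.59
knob
  ctr [ 0.5475 -0.2539  0.172 ] rect [ 0.5472 -0.2549] len [0.0573, 0.0163] ang 110.11
red
  ctr [ 0.6401 -0.2555  0.096 ] rect [ 0.6407 -0.2539] len [0.0352, 0.0233] ang 77.22
  ctr [ 0.4639 -0.3038  0.096 ] rect [ 0.4628 -0.3036] len [0.0376, 0.0151] ang 57.43
  ctr [ 0.5625 -0.1597  0.096 ] rect [ 0.5625 -0.1584] len [0.0325, 0.0119] ang 57.42
blue
  ctr [ 0.4738 -0.2028  0.096 ] rect [ 0.4722 -0.2025] len [0.0405, 0.0398] ang 136.29
green
  ctr [0.4667 0.3872 0.06  ] rect [0.4657 0.3874] len [0.0333, 0.032] ang 47.71
redbtn
  ctr [0.5312 0.3889 0.06  ] rect [0.5322 0.3888] len [0.0281, 0.0279] ang 3.82
table
  ctr [ 0.4851 -0.2139  0.03  ] rect [ 0.481 -0.219] len [0.231, 0.0996] ang 55.72
  ctr [ 0.5102 -0.3658  0.03  ] rect [ 0.5112 -0.3657] len [0.0981, 0.0277] ang 153.84
```

View pics/c1.png

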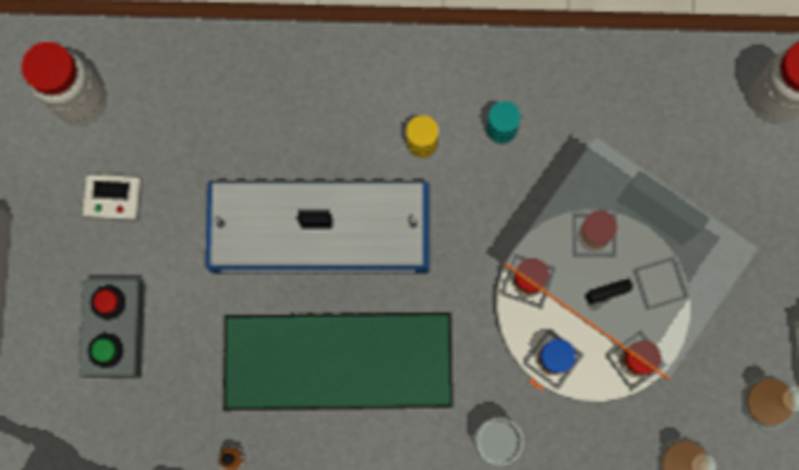

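>>> {"api": "move_arm", "payload": {
  "steps": [0,0,-0.195,0.35,-0.33,0.04,1,0,0,-0.195,0.35,-0.33,0.04,1,0,0,-0.195,0.35,-0.33,0.04,1,0,0,-0.195,0.35,-0.33,0.04,1,0,0,-0.195,0.35,-0.33,0.04,1,0,0,-0.195,0.35,-0.33,0.04,1,0,0,-0.195,0.35,-0.33,0.04,1,0,0,-0.195,0.35,-0.33,0.04,1,0,0,-0.195,0.35,-0.33,0.04,1,0,0,-0.195,0.35,-0.33,0.04,1],
  "squeeze": 60
}}

```text
clock: 1.2
position: [0.5299, 0.2142, 0.2564]
ee_rot: [0.001, 0.697, 0.717, 0.0]
contact_force: [0.3, 0.2, 0.2]
width: 0.0857
gripper_force: 0.0
```

>>> {"api": "move_arm", "payload": {
  "steps": [0,0,0,0.11,-0.1,0,1,0,0,0,0.11,-0.1,0,1,0,0,0,0.11,-0.1,0,1,0,0,0,0.11,-0.1,0,1,0,0,0,0.11,-0.1,0,1,0,0,0,0.11,-0.1,0,1,0,0,0,0.11,-0.1,0,1,0,0,0,0.11,-0.1,0,1,0,0,0,0.11,-0.1,0,1,0,0,0,0.11,-0.1,0,1]
}}

```text
clock: 2.2
position: [0.6372, 0.1175, 0.2568]
ee_rot: [0.0, 0.695, 0.719, 0.0]
contact_force: [0.5, -0.9, -0.3]
width: 0.0853
gripper_force: 0.0
```

```bash
python3 - <<'E'
from h import *
im=grab("wrist");cv2.imwrite('pics/w1.png',im['pixels'])
print(-im['R'].T@im['t'],im['R'][2],im['fx']); print(manip.get_state()['position'],manip.get_state()['ee_rot'])
print(proj(im,[[.6406,.114,.1],[.64,.114,.05]]))
E
```

```text
[0.63338297 0.20009291 0.41475016] [ 0.01017227 -0.31962764 -0.94748863] 407.50672422774693
[0.6372681  0.11736352 0.25667838] [1.52115421e-04 6.95560007e-01 7.18467978e-01 1.37305890e-04]
[[320.36176401 223.91764415]
 [319.01320152 209.43753862]]
```

View pics/w1.png

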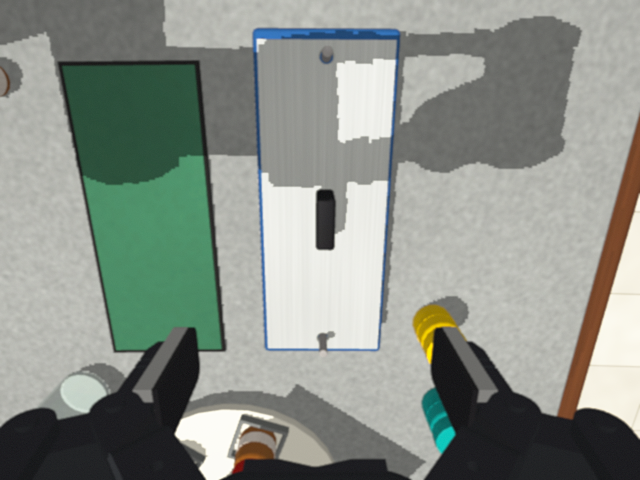

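The wrist view shows the grip block at (325,220) on the plate (edges about 260–390), one pin at (327,54) and the other at (322,341), with the mat on the left.

```bash
python3 - <<'E'
from h import *
im=grab("wrist");p=im['pixels']
g=mask(im,(0,0,0),(180,255,55)); mm=np.zeros_like(g); mm[180:260,300:350]=g[180:260,300:350]
c=blobs(mm)[0]; x,y,w,h=cv2.boundingRect(c); print(x,y,w,h)
for r in range(y,y+h,6):
    xs=np.where(mm[r])[0]; print(r,xs.min(),xs.max(),end=' | ')
print()
# block top face near edge row / far edge
print('far top?',ray(im,[[325,y]],.1),'near top bottom',ray(im,[[325,y+h]],.1),'near at plate',ray(im,[[325,y]],.058))
b=mask(im,(100,120,50),(125,255,255)); 
for r in (100,150,200,250,300):
    xs=np.where(b[r,240:410])[0]+240; l=xs[xs<320];rr=xs[xs>320]
    print(r, ray(im,[[l.max()+1,r],[rr.min(),r]],.058)[:,:2].round(4).tolist() if len(l) and len(rr) else xs[[0,-1]] if len(xs) else '')
m=mask(im,(45,80,30),(85,255,255)); m[:,250:]=0
cv2_b=cv2.approxPolyDP(blobs(m)[0],8,True)[:,0]
print(ray(im,cv2_b,.004).round(4).tolist())
E
```

```text
317 190 18 59
190 319 330 | 196 317 333 | 202 317 334 | 208 317 334 | 214 317 333 | 220 317 333 | 226 317 333 | 232 317 333 | 238 317 332 | 244 317 332 | 
far top? [[0.64327025 0.14128393 0.1       ]] near top bottom [[0.64524542 0.09282579 0.1       ]] near at plate [[0.64457303 0.13345355 0.058     ]]
100 [[0.5864, 0.2062], [0.6983, 0.2099]]
150 [[0.5876, 0.166], [0.6995, 0.1697]]
200 [[0.5881, 0.1226], [0.7009, 0.1263]]
250 [[0.5895, 0.0757], [0.7024, 0.0794]]
300 [[0.591, 0.0246], [0.7039, 0.0283]]
[[0.3995, 0.2317, 0.004], [0.4102, -0.0692, 0.004], [0.4472, -0.0693, 0.004], [0.4957, -0.0375, 0.004], [0.5064, -0.0673, 0.004], [0.532, -0.0665, 0.004], [0.5205, 0.2357, 0.004]]
```

>>> {"api": "move_arm", "payload": {
  "steps": [0,0,0,0.0074,-0.0037,-0.02,1,0,0,0,0.0074,-0.0037,-0.05,1,0,0,0,0.0074,-0.0037,-0.08,1,0,0,0,0.0074,-0.0037,-0.11,1,0,0,0,0.0074,-0.0037,-0.135,1,0,0,0,0.0074,-0.0037,-0.15,1,0,0,0,0.0074,-0.0037,-0.16,1,0,0,0,0.0074,-0.0037,-0.168,1,0,0,0,0.0074,-0.0037,-0.174,1,0,0,0,0.0074,-0.0037,-0.174,1]
}}

```text
clock: 3.3
position: [0.6448, 0.1133, 0.0821]
ee_rot: [-0.0, 0.696, 0.718, -0.0]
contact_force: [0.1, -0.2, 0.8]
width: 0.0853
gripper_force: 0.0
```

>>> {"api": "move_arm", "payload": {
  "steps": [0,0,0,0,0,0,0,0,0,0,0,0,0,-0.3,0,0,0,0,0,0,-0.5,0,0,0,0,0,0,-0.6,0,0,0,0,0,0,-0.7,0,0,0,0,0,0,-0.8,0,0,0,0,0,0,-1,0,0,0,0,0,0,-1,0,0,0,0,0,0,-1,0,0,0,0,0,0,-1]
}}

```text
clock: 4.3
position: [0.6452, 0.1133, 0.083]
ee_rot: [0.0, 0.696, 0.718, 0.0]
contact_force: [-0.9, 0.0, 5.1]
width: 0.0126
gripper_force: 59.1
```

>>> {"api": "move_arm", "payload": {
  "steps": [0,0,0,0,0,0,-1,0,0,0,0,0,0.002,-1,0,0,0,0,0,0.006,-1,0,0,0,0,0,0.012,-1,0,0,0,0,0,0.018,-1,0,0,0,0,0,0.024,-1,0,0,0,0,0,0.03,-1,0,0,0,0,0,0.036,-1,0,0,0,0,0,0.042,-1,0,0,0,0,0,0.048,-1],
  "squeeze": 100
}}

```text
clock: 5.3
position: [0.6448, 0.1132, 0.131]
ee_rot: [0.0, 0.696, 0.718, 0.0]
contact_force: [-0.6, 0.6, -4.0]
width: 0.0101
gripper_force: 98.3
```

>>> {"api": "move_arm", "payload": {
  "steps": [0,0,0,0,0,0.006,-1,0,0,0,0,0,0.014,-1,0,0,0,0,0,0.022,-1,0,0,0,0,0,0.03,-1,0,0,0,0,0,0.038,-1,0,0,0,0,0,0.046,-1,0,0,0,0,0,0.052,-1,0,0,0,0,0,0.055,-1,0,0,0,0,0,0.055,-1,0,0,0,0,0,0.055,-1]
}}

```text
clock: 6.3
position: [0.6447, 0.1132, 0.1851]
ee_rot: [-0.0, 0.696, 0.718, -0.0]
contact_force: [-1.0, 0.0, -4.1]
width: 0.0103
gripper_force: 98.3
```

```bash
python3 - <<'E'
from h import *
im=grab("scene");p=im['pixels'][180:400,230:480];cv2.imwrite('pics/s1.png',cv2.resize(p,None,fx=2.4,fy=2.4,interpolation=cv2.INTER_CUBIC))
s=manip.get_state();print(s['position'],s['ee_rot'],s['contact_force'],s['moment'],s['width'])
E
```

```text
[0.6445896  0.11323296 0.18492243] [-3.02423669e-04  6.95770817e-01  7.18263709e-01 -3.52283501e-04] [-0.29470892  1.20844256 -3.53603144] [-0.00350033  0.03357243 -0.00040098] 0.009701395209150003
```

View pics/s1.png

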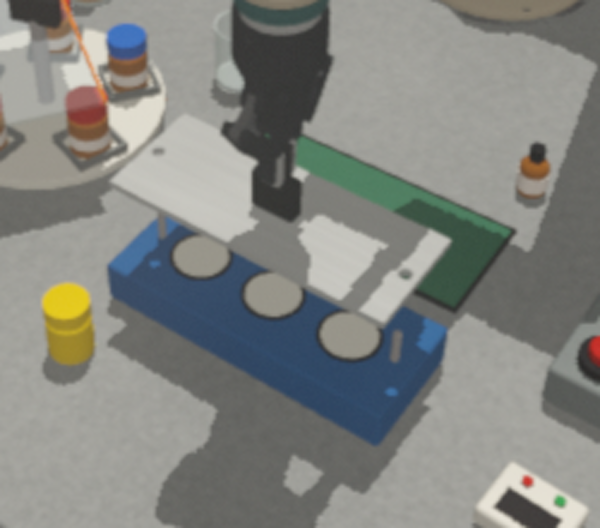

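The lift is clean: the plate is off the pins at mid-height (280,215), level, and the three spots show below. Carrying it to the mat.

>>> {"api": "move_arm", "payload": {
  "steps": [0,0,0.0017,-0.01,-0.0015,0,-1,0,0,0.0017,-0.03,-0.005,0,-1,0,0,0.0017,-0.055,-0.009,0,-1,0,0,0.0017,-0.08,-0.0135,0,-1,0,0,0.0017,-0.105,-0.0175,0,-1,0,0,0.0017,-0.13,-0.0215,0,-1,0,0,0.0017,-0.15,-0.025,0,-1,0,0,0.0017,-0.165,-0.0275,0,-1,0,0,0.0017,-0.175,-0.029,0,-1,0,0,0.0017,-0.179,-0.0296,0,-1]
}}

```text
clock: 7.35
position: [0.4649, 0.0836, 0.1856]
ee_rot: [0.0, 0.692, 0.722, 0.0]
contact_force: [0.3, 0.2, -4.0]
width: 0.01
gripper_force: 98.3
```

>>> {"api": "move_arm", "payload": {
  "steps": [0,0,0,0,0,-0.01,-1,0,0,0,0,0,-0.03,-1,0,0,0,0,0,-0.055,-1,0,0,0,0,0,-0.08,-1,0,0,0,0,0,-0.105,-1,0,0,0,0,0,-0.12,-1,0,0,0,0,0,-0.128,-1,0,0,0,0,0,-0.132,-1,0,0,0,0,0,-0.135,-1,0,0,0,0,0,-0.135,-1]
}}

```text
clock: 8.35
position: [0.4665, 0.0837, 0.0506]
ee_rot: [0.0, 0.692, 0.722, 0.0]
contact_force: [-0.0, 0.1, -3.7]
width: 0.01
gripper_force: 98.4
```

```bash
python3 - <<'E'
from h import *
s=manip.get_state();print(s['position'],s['ee_rot'],s['contact_force'],s['moment'],s['width'])
im=grab("wrist");cv2.imwrite('pics/w2.png',im['pixels'])
E
```

```text
[0.46653023 0.08367926 0.05062034] [3.48728275e-04 6.91924179e-01 7.21970004e-01 3.48916863e-04] [-0.02410734  0.06067313 -3.69866486] [-0.00068342  0.01356901  0.02056294] 0.00998340811947916
```

View pics/w2.png

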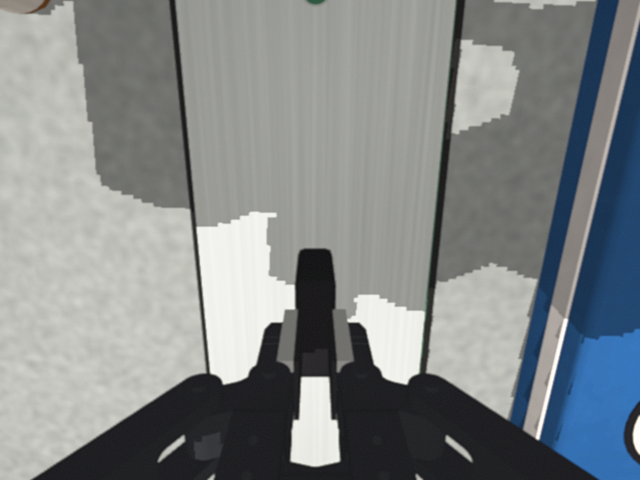

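The plate is over the mat, with the mat's black edge showing evenly on both sides (about x 178–190 and 430–460). Lower and release.

>>> {"api": "move_arm", "payload": {
  "steps": [0,0,0,-0.0006,0.0003,-0.004,-1,0,0,0,-0.0006,0.0003,-0.008,-1,0,0,0,-0.0006,0.0003,-0.011,-1,0,0,0,-0.0006,0.0003,-0.013,-1,0,0,0,-0.0006,0.0003,-0.0138,-1,0,0,0,-0.0006,0.0003,-0.0138,-1,0,0,0,-0.0006,0.0003,-0.0138,-0.7,0,0,0,-0.0006,0.0003,-0.0138,-0.5,0,0,0,-0.0006,0.0003,-0.0138,0,0,0,0,-0.0006,0.0003,-0.0138,0.5]
}}

```text
clock: 9.4
position: [0.4659, 0.084, 0.0367]
ee_rot: [0.0, 0.692, 0.722, 0.0]
contact_force: [-0.6, -0.3, 0.0]
width: 0.0495
gripper_force: 0.0
```

>>> {"api": "move_arm", "payload": {
  "steps": [0,0,0,0,0,0,0.5,0,0,0,0,0,0.02,0.5,0,0,0,0,0,0.06,1,0,0,0,0,0,0.11,1,0,0,0,0,0,0.16,1,0,0,0,0,0,0.2,1,0,0,0,0,0,0.2,1,0,0,0,0,0,0.2,1,0,0,0,0,0,0.2,1,0,0,0,0,0,0.2,1]
}}

```text
clock: 10.4
position: [0.4642, 0.0839, 0.2348]
ee_rot: [-0.001, 0.692, 0.722, -0.001]
contact_force: [-0.3, -0.4, 0.2]
width: 0.0852
gripper_force: 0.0
```

```bash
cat > plate.py <<'E'
from h import *
import sys
im=grab("wrist")
s=manip.get_state();print(s['position'],s['ee_rot'])
b=cv2.cvtColor(im['pixels'],cv2.COLOR_BGR2HSV)
cv2.imwrite(f'pics/{sys.argv[1]}.png',im['pixels'])
E
python3 plate.py w3
```

```text
[0.46435155 0.08391508 0.23493361] [-0.00121318  0.69194168  0.72195131 -0.00124298]
```

View pics/w3.png

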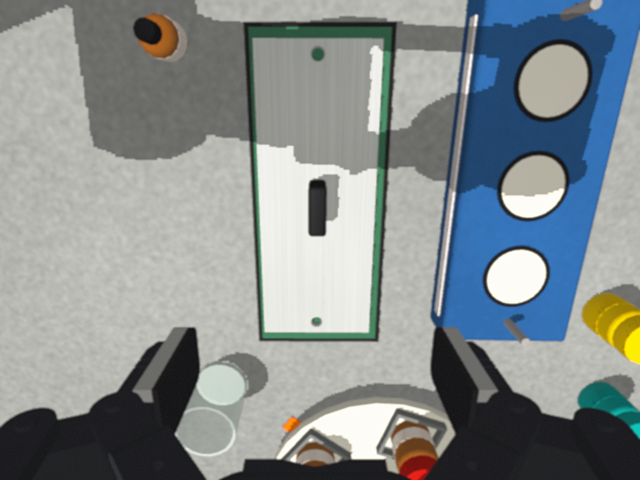

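The plate lies flat on the mat (mat rows 23–341, plate rows 38–333) and the three white spots at (553,81), (533,186), (516,276) are clear. I'll check the centring and locate the spots.

```bash
python3 - <<'E'
from h import *
im=grab("wrist");cx=318
a=ray(im,[[320,23],[319,341]],.004)[:,1];b=ray(im,[[318,38],[318,333]],.012)[:,1];
print('y mat',a,a.mean(),'plate',b,b.mean())
hsv=cv2.cvtColor(im['pixels'],cv2.COLOR_BGR2HSV)
for r in (100,150,200,250,300):
    row=im['pixels'][r,230:410].astype(int)
    nz=np.where((hsv[r,230:410,2]<60))[0]+230; nz=nz[(nz<275)|(nz>360)]
    g=np.where((hsv[r,230:410,0]>45)&(hsv[r,230:410,0]<85)&(hsv[r,230:410,1]>80))[0]+230
    gl=g[g<318];gr=g[g>318]
    m=ray(im,[[nz[0],r],[nz[-1]+1,r]],.004); pl=ray(im,[[gl[-1]+1,r],[gr[0],r]],.012)
    print(r,m[:,0].round(4),m[:,0].mean().round(4),pl[:,0].round(4),pl[:,0].mean().round(4))
w=mask(im,(0,0,120),(180,45,255)); w[:,:470]=0
for c in blobs(w,500):
    (x,y),_,_=cv2.fitEllipse(c); 
    print(cv2.contourArea(c),(round(x),round(y)),ray(im,[x,y],.05)[0].round(4))
E
```

```text
y mat [ 0.23656141 -0.0721006 ] 0.08223040632636987 plate [ 0.22383973 -0.05753604] 0.08315184240983522
100 [0.3984 0.5267] 0.4625 [0.405  0.5174] 0.4612
150 [0.4008 0.5293] 0.465 [0.4066 0.5188] 0.4627
200 [0.4034 0.5302] 0.4668 [0.4083 0.5212] 0.4648
250 [0.4051 0.5322] 0.4687 [0.4102 0.5228] 0.4665
300 [0.4081 0.5343] 0.4712 [0.4123 0.5246] 0.4684
16222.5 (545, 172) [0.6527 0.1256 0.05  ]
3727.5 (553, 81) [0.6429 0.1961 0.05  ]
3004.5 (533, 186) [0.6451 0.1133 0.05  ]
2490.5 (516, 276) [0.6472 0.0314 0.05  ]
```

>>> {"api": "move_arm", "payload": {
  "steps": [0,0,0.049,0.083,-0.338,0.03,1,0,0,0.049,0.083,-0.338,0.03,1,0,0,0.049,0.083,-0.338,0.03,1,0,0,0.049,0.083,-0.338,0.03,1,0,0,0.049,0.083,-0.338,0.03,1,0,0,0.049,0.083,-0.338,0.03,1,0,0,0.049,0.083,-0.338,0.03,1,0,0,0.049,0.083,-0.338,0.03,1,0,0,0.049,0.083,-0.338,0.03,1,0,0,0.049,0.083,-0.338,0.03,1]
}}

```text
clock: 11.5
position: [0.5477, -0.2528, 0.2657]
ee_rot: [-0.001, 0.573, 0.82, 0.0]
contact_force: [0.1, 1.4, 0.1]
width: 0.0851
gripper_force: 0.0
```

```bash
python3 plate.py w4; python3 - <<'E'
from h import *
im=grab("wrist"); print(proj(im,[.5473,-.2544,.172]), -im['R'].T@im['t'])
E
```

```text
[ 0.54777039 -0.2523088   0.26608038] [-1.03688576e-03  5.72648829e-01  8.19800023e-01  4.07106370e-04]
[[314.66707636 247.57193449]] [ 0.51849884 -0.17500941  0.42422077]
```

View pics/w4.png

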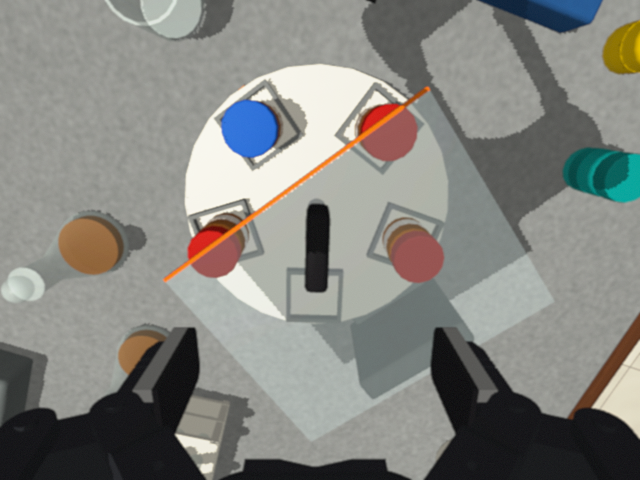

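The knob shows at (317,203–292), in line with the jaws. Blue cap is at (250,127), reds at (388,132), (215,253), (415,257), and the orange edge runs from (165,280) to (428,88).

```bash
python3 - <<'E'
from h import *
im=grab("wrist")
k=mask(im,(0,0,0),(180,255,70)); k[:195]=0;k[300:]=0;k[:,:295]=0;k[:,340:]=0
c=blobs(k)[0];print(cv2.boundingRect(c),cv2.minAreaRect(c))
o=mask(im,(5,150,150),(20,255,255)); 
c=max(blobs(o,20),key=lambda c:cv2.arcLength(c,True)); vx,vy,x,y=cv2.fitLine(c,cv2.DIST_L2,0,.01,.01).ravel()
a=ray(im,[[x-80*vx,y-80*vy],[x+80*vx,y+80*vy]],.117);d=a[1]-a[0];th=np.degrees(np.arctan2(d[1],d[0]));print('line ang',th)
n=np.array([d[1],-d[0]])/np.hypot(*d[:2])
ax=np.array([.5473,-.2544]);print('dist of line from axis guess',(a[0,:2]-ax)@n, 'n ang',np.degrees(np.arctan2(n[1],n[0])))
# knob top ends: near (top of image, row) 
print(ray(im,[[317,203],[316.5,262],[316.5,292]],.172).round(4),ray(im,[[317,203]],.136).round(4))
W=mask(im,(0,0,195),(180,40,255)); W[:,:180]=0; W[:,450:]=0
C=np.vstack(blobs(W,200))[:,0]; h=cv2.convexHull(C)[:,0]; w=ray(im,h,.03)[:,:2]
# hull points far from straight line -> circle fit on front arc
ang=(w-ax)@np.array([np.cos(np.radians(147)),np.sin(np.radians(147))]); w=w[ang>.03]
A=np.c_[2*w,np.ones(len(w))];s=np.linalg.lstsq(A,(w**2).sum(1),rcond=None)[0];print('circle',s[:2],np.sqrt(s[2]+s[:2]@s[:2]),len(w))
E
```

```text
(305, 205, 24, 87) ((316.34588623046875, 248.00885009765625), (22.47978973388672, 86.33060455322266), 1.4688007831573486)
line ang 55.930300586626736
dist of line from axis guess -0.034375654094658696 n ang -34.06969941337327
[[ 0.5386 -0.226   0.172 ]
 [ 0.5521 -0.2634  0.172 ]
 [ 0.5596 -0.2838  0.172 ]] [[ 0.5415 -0.2333  0.136 ]]
circle [ 0.5498248  -0.25923776] 0.12924046289206265 27
```

>>> {"api": "move_arm", "payload": {
  "steps": [0,0,0,0.0022,-0.0067,-0.02,1,0,0,0,0.0022,-0.0067,-0.05,1,0,0,0,0.0022,-0.0067,-0.08,1,0,0,0,0.0022,-0.0067,-0.1,1,0,0,0,0.0022,-0.0067,-0.11,1,0,0,0,0.0022,-0.0067,-0.11,1,0,0,0,0.0022,-0.0067,-0.11,0,0,0,0,0.0022,-0.0067,-0.11,-0.4,0,0,0,0.0022,-0.0067,-0.11,-0.6,0,0,0,0.0022,-0.0067,-0.11,-1],
  "squeeze": 30
}}

```text
clock: 12.65
position: [0.5509, -0.261, 0.1575]
ee_rot: [0.001, 0.573, 0.819, 0.0]
contact_force: [0.1, 0.3, -0.3]
width: 0.0283
gripper_force: 0.0
```

>>> {"api": "move_arm", "payload": {
  "steps": [0,0,0,0,0,0,-1,0,0,0,0,0,0,-1,0,0,-0.01,0,0,0,-1,0,0,-0.025,0,0,0,-1,0,0,-0.04,0,0,0,-1,0,0,-0.055,0,0,0,-1,0,0,-0.07,0,0,0,-1,0,0,-0.085,0,0,0,-1,0,0,-0.1,0,0,0,-1,0,0,-0.115,0,0,0,-1]
}}

```text
clock: 13.65
position: [0.5506, -0.2611, 0.1572]
ee_rot: [0.0, 0.827, 0.562, 0.0]
contact_force: [-0.1, 0.1, 3.0]
width: -0.0001
gripper_force: 1.3
```

```bash
python3 plate.py w5; python3 m.py | grep -A1 -E "knob|blue"
```

```text
[ 0.55068276 -0.26108717  0.15718017] [5.30239861e-04 8.27502410e-01 5.61461907e-01 8.33823108e-05]
stirrer blue
  ctr [0.643  0.1151 0.05  ] rect [0.6412 0.1141] len [0.2968, 0.1212] ang 91.58
--
knob
  ctr [ 0.5394 -0.2572  0.172 ] rect [ 0.5327 -0.2585] len [0.0623, 0.0592] ang 51.25
--
blue
  ctr [ 0.48   -0.2133  0.096 ] rect [ 0.4804 -0.2152] len [0.0252, 0.0175] ang 64.79
```

View pics/w5.png

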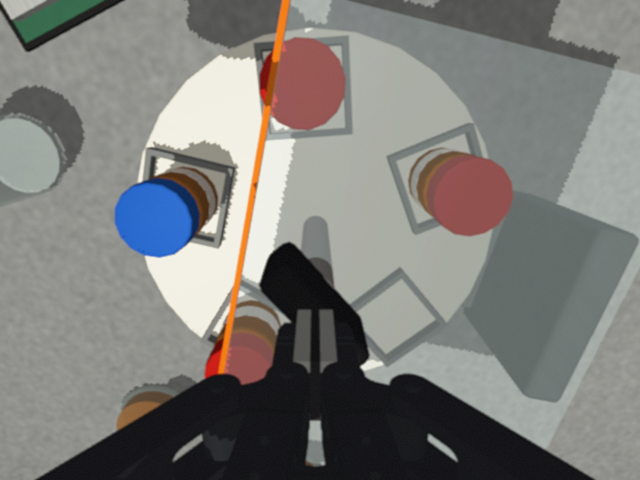

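```bash
python3 - <<'E'
from h import *
im=grab("wrist"); s=manip.get_state()
p=np.array(s['position']); print(s['width'],s['gripper_force'],s['contact_force'],s['moment'])
print('cam',-im['R'].T@im['t'])
for z in (.172,.157,.14): print(z,proj(im,[p[0],p[1],z]),proj(im,[.5505,-.2586,z]))
print('edges',ray(im,[[288,243],[262,280],[360,365],[330,283]],.172).round(4), ray(im,[[288,243]],.136))
p=im['pixels'][200:460,180:460];cv2.imwrite('pics/w5c.png',cv2.resize(np.clip(p.astype(float)*2.2,0,255).astype(np.uint8),None,fx=2.2,fy=2.2,interpolation=cv2.INTER_CUBIC))
E
```

```text
-0.00018467246472770454 1.8542634509503841 [-0.59673902  0.04901848  3.5576339 ] [-0.00771421 -0.01524664  0.03431002]
cam [ 0.57961773 -0.18399439  0.31512057]
0.172 [[317.56877764 328.24776415]] [[314.82867626 323.29484329]]
0.157 [[317.35354332 310.61399238]] [[314.83446383 305.99073987]]
0.14 [[317.14806706 293.77968218]] [[314.83998517 289.48262123]]
edges [[ 0.5534 -0.2239  0.172 ]
 [ 0.5385 -0.234   0.172 ]
 [ 0.5608 -0.2833  0.172 ]
 [ 0.5622 -0.2445  0.172 ]] [[ 0.54681341 -0.23389712  0.136     ]]
```

View pics/w5c.png

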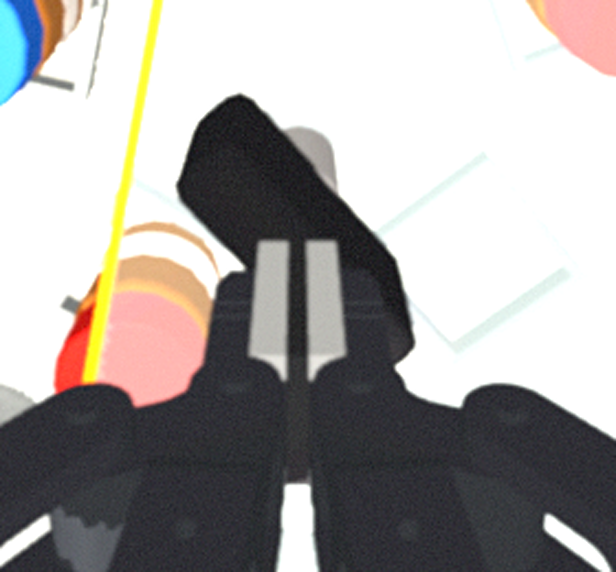

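The pads closed over the knob's top and slipped round it: the knob is still at about 110–114°. So the fingertips reach less far down than I assumed. Re-opening, raising, turning back and looking again.

>>> {"api": "move_arm", "payload": {
  "steps": [0,0,0,0,0,0,0,0,0,0,0,0,0,1,0,0,0,0,0,0.03,1,0,0,0.02,0,0.001,0.06,1,0,0,0.04,0,0.001,0.08,1,0,0,0.06,0,0.001,0.08,1,0,0,0.08,0,0.001,0.08,1,0,0,0.1,0,0.001,0.08,1,0,0,0.12,0,0.001,0.08,1,0,0,0.12,0,0.001,0.08,1]
}}

```text
clock: 14.8
position: [0.5499, -0.2594, 0.2357]
ee_rot: [-0.001, 0.56, 0.829, -0.0]
contact_force: [0.4, -0.4, -0.4]
width: 0.0858
gripper_force: 0.0
```

```bash
cat > knob.py <<'E'
from h import *
im=grab("wrist"); s=manip.get_state(); a,b=s['ee_rot'][1:3]
print(s['position'],s['width'],'closing',np.degrees(np.arctan2(2*b*b-1,2*a*b)))
k=mask(im,(0,0,0),(180,255,70)); k[:170]=0;k[325:]=0;k[:,:250]=0;k[:,390:]=0
c=blobs(k)[0];r=cv2.minAreaRect(c);bp=cv2.boxPoints(r);w=ray(im,bp,.168);e=[w[1]-w[0],w[2]-w[1]];e.sort(key=lambda v:-np.hypot(*v[:2]))
print(cv2.boundingRect(c),[np.hypot(*v[:2]).round(4) for v in e],'knob ang',np.degrees(np.arctan2(e[0][1],e[0][0]))%180,w.mean(0))
for n,lo,hi in (('red',(0,120,80),(8,255,255)),('red2',(172,120,80),(180,255,255)),('blue',(100,150,80),(125,255,255))):
    for c in blobs(mask(im,lo,hi),300):
        M=cv2.moments(c);u=[M['m10']/M['m00'],M['m01']/M['m00']];q=ray(im,u,.096)[0,:2]-[.5503,-.259]
        print(n,np.round(u),'r',np.hypot(*q).round(4),'ang',np.degrees(np.arctan2(q[1],q[0])).round(1))
E
python3 knob.py
```

```text
[ 0.54999176 -0.2594296   0.23581881] 0.0854504457749041 closing 21.767137547222514
(303, 203, 30, 99) [np.float64(0.0612), np.float64(0.0149)] knob ang 107.99532885288427 [ 0.54920417 -0.25662118  0.168     ]
red [193. 238.] r 0.0956 ang -152.2
red [387. 108.] r 0.0975 ang 82.3
blue [246. 117.] r 0.0929 ang 144.2
blue [612.   5.] r 0.2392 ang 59.8
```

>>> {"api": "move_arm", "payload": {
  "steps": [0,0,-0.01,0.0003,0.0006,-0.03,1,0,0,-0.01,0.0003,0.0006,-0.06,1,0,0,-0.01,0.0003,0.0006,-0.08,1,0,0,-0.01,0.0003,0.0006,-0.09,1,0,0,-0.01,0.0003,0.0006,-0.096,1,0,0,-0.01,0.0003,0.0006,-0.096,0.5,0,0,-0.01,0.0003,0.0006,-0.096,0,0,0,-0.01,0.0003,0.0006,-0.096,-0.5,0,0,-0.01,0.0003,0.0006,-0.096,-1,0,0,-0.01,0.0003,0.0006,-0.096,-1],
  "squeeze": 30
}}

```text
clock: 15.85
position: [0.5514, -0.2592, 0.1415]
ee_rot: [0.001, 0.586, 0.81, 0.0]
contact_force: [-0.5, -1.5, 3.7]
width: 0.0154
gripper_force: 32.6
```

>>> {"api": "move_arm", "payload": {
  "steps": [0,0,0,0,0,0,-1,0,0,0,0,0,0,-1,0,0,0,0,0,0,-1,0,0,0,0,0,0,-1,0,0,0,0,0,0,-1,0,0,0,0,0,0,-1,0,0,0,0,0,0,-1,0,0,0,0,0,0,-1,0,0,0,0,0,0,-1,0,0,0,0,0,0,-1]
}}

```text
clock: 16.85
position: [0.5514, -0.2592, 0.1415]
ee_rot: [0.001, 0.586, 0.81, 0.0]
contact_force: [0.1, 0.6, 5.0]
width: 0.0152
gripper_force: 32.6
```

>>> {"api": "move_arm", "payload": {
  "steps": [0,0,-0.01,0,0,0,-1,0,0,-0.03,0,0,0,-1,0,0,-0.05,0,0,0,-1,0,0,-0.07,0,0,0,-1,0,0,-0.09,0,0,0,-1,0,0,-0.11,0,0,0,-1,0,0,-0.13,0,0,0,-1,0,0,-0.15,0,0,0,-1,0,0,-0.17,0,0,0,-1,0,0,-0.185,0,0,0,-1],
  "squeeze": 50
}}

```text
clock: 17.85
position: [0.5519, -0.2594, 0.1415]
ee_rot: [0.001, 0.935, 0.354, 0.001]
contact_force: [1.7, 1.3, 4.3]
width: 0.0147
gripper_force: 51.3
```

>>> {"api": "move_arm", "payload": {
  "steps": [0,0,-0.01,0,0,0,-1,0,0,-0.01,0,0,0,-1,0,0,-0.01,0,0,0,-1,0,0,-0.01,0,0,0,0,0,0,-0.01,0,0,0,1,0,0,-0.01,0,0,0.02,1,0,0,-0.01,0,0,0.06,1,0,0,-0.01,0,0,0.1,1,0,0,-0.01,0,0,0.1,1,0,0,-0.01,0,0,0.1,1]
}}

```text
clock: 18.85
position: [0.5508, -0.2594, 0.2412]
ee_rot: [0.001, 0.945, 0.326, 0.0]
contact_force: [-0.5, -0.5, -0.9]
width: 0.0853
gripper_force: 0.0
```

```bash
python3 knob.py; python3 plate.py w6
```

```text
[ 0.55010726 -0.25894178  0.23980846] 0.0852474585992819 closing -51.93486426418865
(303, 199, 26, 97) [np.float64(0.0608), np.float64(0.0144)] knob ang 38.679650442363595 [ 0.55263912 -0.25746024  0.168     ]
red [206. 254.] r 0.0902 ang 145.1
[ 0.54979995 -0.25868879  0.2390237 ] [-0.00115364  0.94532498  0.32612601 -0.00108605]
```

View pics/w6.png

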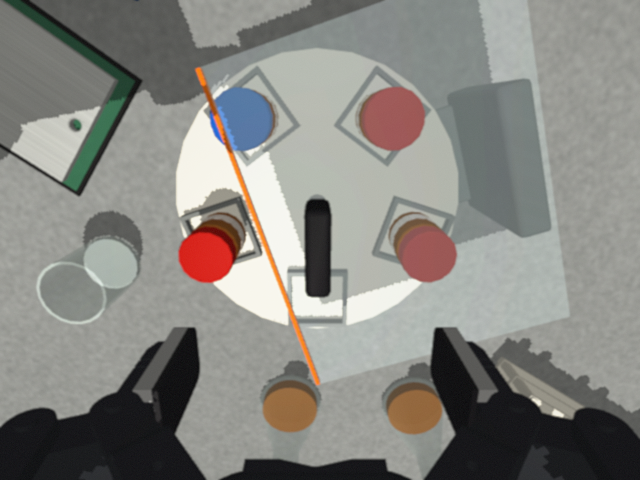

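Red jar C is at the open front at (207,254), 145°. Moving above it.

>>> {"api": "move_arm", "payload": {
  "steps": [0,0,0.02,-0.02,0.014,0,1,0,0,0.044,-0.04,0.028,0,1,0,0,0.067,-0.06,0.042,0,1,0,0,0.09,-0.075,0.052,0,1,0,0,0.113,-0.075,0.052,0,1,0,0,0.136,-0.075,0.052,0,1,0,0,0.159,-0.075,0.052,0,1,0,0,0.182,-0.075,0.052,0,1,0,0,0.205,-0.075,0.052,0,1,0,0,0.228,-0.075,0.052,0,1]
}}

```text
clock: 19.95
position: [0.4747, -0.2066, 0.2386]
ee_rot: [-0.002, 0.496, 0.868, 0.0]
contact_force: [-0.0, -0.5, 0.3]
width: 0.0854
gripper_force: 0.0
```

>>> {"api": "move_arm", "payload": {
  "steps": [0,0,0.023,0,0,0,1,0,0,0.046,0,0,0,1,0,0,0.069,0,0,0,1,0,0,0.072,0,0,0,1,0,0,0.072,0,0,0,1,0,0,0.072,0,0,0,1,0,0,0.072,0,0,0,1,0,0,0.072,0,0,0,1,0,0,0.072,0,0,0,1,0,0,0.072,0,0,0,1]
}}

```text
clock: 20.95
position: [0.4758, -0.2072, 0.2407]
ee_rot: [0.0, 0.292, 0.956, 0.0]
contact_force: [-0.0, 0.3, -0.8]
width: 0.0851
gripper_force: 0.0
```

```bash
cat > jar.py <<'E'
from h import *
import sys
z=float(sys.argv[1]) if len(sys.argv)>1 else .096
im=grab("wrist"); s=manip.get_state(); a,b=s['ee_rot'][1:3]
p=np.array(s['position']);print(p.round(4),round(s['width'],4),'closing',np.degrees(np.arctan2(2*b*b-1,2*a*b)).round(2))
r=mask(im,(0,120,80),(8,255,255))|mask(im,(172,120,80),(180,255,255))
for c in blobs(r,300)[:3]:
    x,y,w,h=cv2.boundingRect(c);(u,v),ax,_=cv2.fitEllipse(c)
    lo,hi=ray(im,[[x+w/2,y],[x+w/2,y+h]],z)[:,:2]
    # cap bottom-of-image side = top-face far rim; width gives centre column
    L,R=ray(im,[[x,v],[x+w,v]],z)[:,:2]
    print('bbox',(x,y,w,h),'ell',(round(u),round(v)),'ctr@z',ray(im,[u,v],z)[0,:2].round(4),'far rim',hi.round(4),'near',lo.round(4),'dia',np.hypot(*(R-L)).round(4))
E
python3 jar.py; python3 plate.py w7
```

```text
[ 0.4758 -0.2072  0.2407] 0.0855 closing 56.06
bbox (285, 191, 56, 57) ell (313, 219) ctr@z [ 0.4711 -0.2063] far rim [ 0.4906 -0.2192] near [ 0.4532 -0.194 ] dia 0.0429
[ 0.47580404 -0.20716137  0.24068638] [ 7.83136298e-05  2.91801493e-01  9.56478898e-01 -8.43732696e-06]
```

View pics/w7.png

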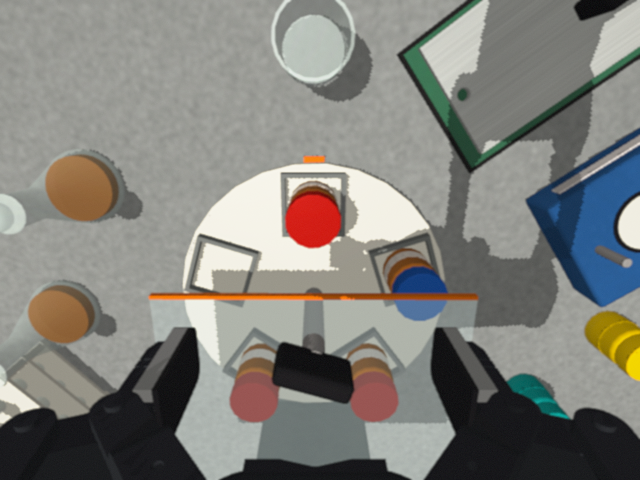

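Jar C's red cap is at (313,219), at about (0.472, -0.2066), and well in front of the orange line (row 296). Going down to grasp.

>>> {"api": "move_arm", "payload": {
  "steps": [0,0,0,-0.0035,0.0006,-0.03,1,0,0,0,-0.0035,0.0006,-0.06,1,0,0,0,-0.0035,0.0006,-0.09,1,0,0,0,-0.0035,0.0006,-0.12,1,0,0,0,-0.0035,0.0006,-0.145,1,0,0,0,-0.0035,0.0006,-0.16,1,0,0,0,-0.0035,0.0006,-0.17,1,0,0,0,-0.0035,0.0006,-0.177,1,0,0,0,-0.0035,0.0006,-0.18,1,0,0,0,-0.0035,0.0006,-0.18,1]
}}

```text
clock: 22.05
position: [0.4726, -0.2067, 0.0609]
ee_rot: [0.0, 0.292, 0.956, -0.0]
contact_force: [-0.2, -0.3, -0.1]
width: 0.0856
gripper_force: 0.0
```

>>> {"api": "move_arm", "payload": {
  "steps": [0,0,0,0,0,0,0.5,0,0,0,0,0,0,0.3,0,0,0,0,0,0,0.1,0,0,0,0,0,0,-0.1,0,0,0,0,0,0,-0.3,0,0,0,0,0,0,-0.6,0,0,0,0,0,0,-1,0,0,0,0,0,0,-1,0,0,0,0,0,0,-1,0,0,0,0,0,0,-1],
  "squeeze": 40
}}

```text
clock: 23.05
position: [0.4726, -0.2067, 0.0613]
ee_rot: [0.001, 0.292, 0.956, -0.0]
contact_force: [-0.7, 0.5, 7.0]
width: 0.0425
gripper_force: 40.5
```

>>> {"api": "move_arm", "payload": {
  "steps": [0,0,0,0,0,0.003,-1,0,0,0,0,0,0.01,-1,0,0,0,0,0,0.02,-1,0,0,0,0,0,0.035,-1,0,0,0,0,0,0.055,-1,0,0,0,0,0,0.075,-1,0,0,0,0,0,0.095,-1,0,0,0,0,0,0.115,-1,0,0,0,0,0,0.13,-1,0,0,0,0,0,0.14,-1]
}}

```text
clock: 24.05
position: [0.4727, -0.2068, 0.2025]
ee_rot: [0.001, 0.292, 0.956, -0.0]
contact_force: [0.3, 0.2, -1.1]
width: 0.0425
gripper_force: 40.8
```

>>> {"api": "move_arm", "payload": {
  "steps": [0,0,-0.01,0.01,0.014,0,-1,0,0,-0.025,0.028,0.038,0,-1,0,0,-0.042,0.049,0.067,0,-1,0,0,-0.06,0.07,0.095,0,-1,0,0,-0.078,0.091,0.124,0,-1,0,0,-0.096,0.112,0.152,0,-1,0,0,-0.114,0.133,0.181,0,-1,0,0,-0.13,0.152,0.207,0,-1,0,0,-0.144,0.167,0.227,0,-1,0,0,-0.151,0.1746,0.238,0,-1]
}}

```text
clock: 25.05
position: [0.6479, 0.0336, 0.2002]
ee_rot: [-0.0, 0.697, 0.717, 0.0]
contact_force: [-1.0, 1.0, -0.7]
width: 0.0424
gripper_force: 40.9
```

```bash
python3 jar.py .236; python3 plate.py w8
```

```text
[0.6487 0.0349 0.2   ] 0.0427 closing 1.68
bbox (254, 289, 122, 123) ell (315, 351) ctr@z [0.6467 0.0373] far rim [0.6475 0.0114] near [0.6461 0.0606] dia 0.0422
[0.64755589 0.03320419 0.20004198] [-3.90863909e-04  6.95571725e-01  7.18456550e-01  8.91733197e-05]
```

View pics/w8.png

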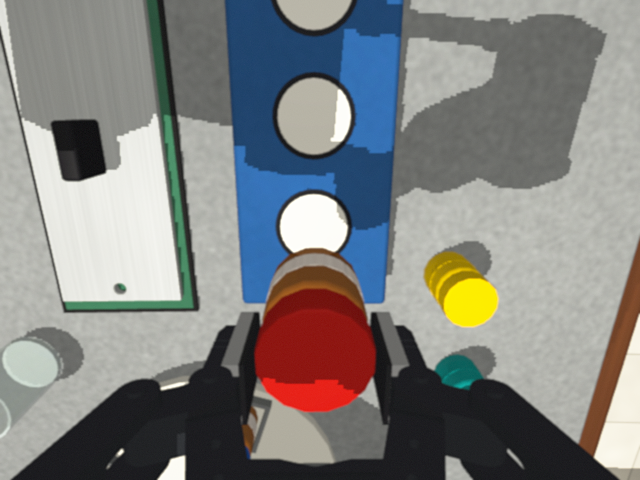

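Jar C is held upright at (315,350), over spot1 at (315,225) allowing for perspective. Lowering to just above.

>>> {"api": "move_arm", "payload": {
  "steps": [0,0,0,0,0,0,-1,0,0,0,0,0,-0.01,-1,0,0,0,0,0,-0.03,-1,0,0,0,0,0,-0.05,-1,0,0,0,0,0,-0.07,-1,0,0,0,0,0,-0.09,-1,0,0,0,0,0,-0.105,-1,0,0,0,0,0,-0.11,-1,0,0,0,0,0,-0.11,-1,0,0,0,0,0,-0.11,-1]
}}

```text
clock: 26.15
position: [0.6473, 0.031, 0.0913]
ee_rot: [0.001, 0.697, 0.717, 0.0]
contact_force: [0.1, -0.6, -0.0]
width: 0.0423
gripper_force: 40.9
```

```bash
cat > spot.py <<'E'
from h import *
im=grab("wrist")
w=mask(im,(0,0,120),(180,45,255))
for c in blobs(w,1500):
    if len(c)<50: continue
    (x,y),(a,b),_=cv2.fitEllipse(c); A=cv2.contourArea(c)
    if abs(A/(np.pi*a*b/4)-1)<.05: print('spot',(round(x),round(y)),round(A),ray(im,[x,y],.05)[0].round(4))
E
python3 jar.py .126; python3 spot.py
```

```text
[0.6475 0.0311 0.0916] 0.0428 closing 1.7
bbox (254, 289, 122, 123) ell (315, 351) ctr@z [0.646 0.034] far rim [0.6469 0.0078] near [0.6454 0.0575] dia 0.0426
spot (316, 109) 10529 [0.6447 0.1142 0.05  ]
```

>>> {"api": "move_arm", "payload": {
  "steps": [0,0,0,0,0.001,-0.004,-1,0,0,0,0,0.001,-0.007,-1,0,0,0,0,0.001,-0.009,-1,0,0,0,0,0.001,-0.01,-1,0,0,0,0,0.001,-0.01,-1,0,0,0,0,0.001,-0.01,-0.2,0,0,0,0,0.001,-0.01,0.1,0,0,0,0,0.001,-0.01,0.4,0,0,0,0,0.001,-0.01,0.7,0,0,0,0,0.001,-0.01,1]
}}

```text
clock: 27.25
position: [0.6469, 0.0324, 0.0803]
ee_rot: [-0.0, 0.696, 0.718, -0.0]
contact_force: [-0.0, 0.1, 0.2]
width: 0.0845
gripper_force: 0.0
```

>>> {"api": "move_arm", "payload": {
  "steps": [0,0,0,0,0,0,1,0,0,0,0,0,0.02,1,0,0,0,0,0,0.05,1,0,0,0,0,0,0.09,1,0,0,0,0,0,0.13,1,0,0,0,0,0,0.17,1,0,0,0,0,0,0.17,1,0,0,0,0,0,0.17,1,0,0,0,0,0,0.17,1,0,0,0,0,0,0.17,1]
}}

```text
clock: 28.25
position: [0.646, 0.0325, 0.2487]
ee_rot: [-0.001, 0.696, 0.718, -0.001]
contact_force: [0.7, 0.2, 0.2]
width: 0.0857
gripper_force: 0.0
```

```bash
python3 jar.py .116; python3 spot.py; python3 plate.py w9
```

```text
[0.6461 0.0325 0.2488] 0.0854 closing 1.71
bbox (288, 198, 58, 60) ell (316, 227) ctr@z [0.6454 0.033 ] far rim [0.6467 0.0087] near [0.6452 0.0549] dia 0.0429
spot (318, 112) 3227 [0.6447 0.114  0.05  ]
[0.64645828 0.03245955 0.24929354] [-0.00084657  0.69646478  0.71759009 -0.0007419 ]
```

View pics/w9.png

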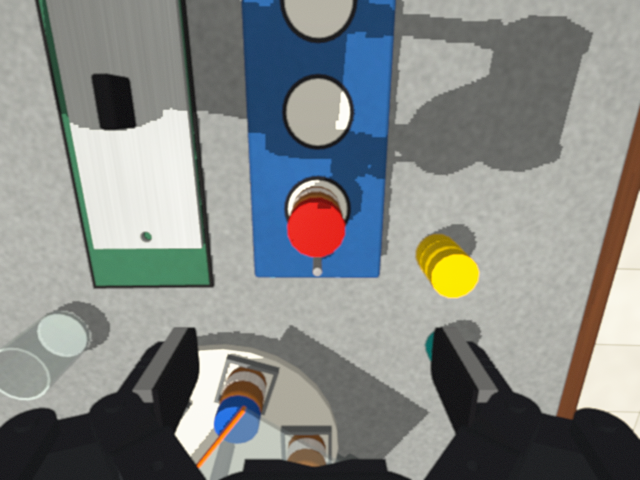

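Jar C stands on spot1, cap at (316,227). The cover has been knocked about 3 cm towards +y: the green strip at its near end (rows 248–287) is now wide. I'll put that right first, going above it and measuring numerically.

>>> {"api": "move_arm", "payload": {
  "steps": [0,0,0,-0.045,0.015,0,1,0,0,0,-0.09,0.03,0,1,0,0,0,-0.135,0.045,0,1,0,0,0,-0.18,0.07,0,1,0,0,0,-0.18,0.07,0,1,0,0,0,-0.18,0.07,0,1,0,0,0,-0.18,0.07,0,1,0,0,0,-0.18,0.07,0,1,0,0,0,-0.18,0.07,0,1,0,0,0,-0.18,0.07,0,1]
}}

```text
clock: 29.4
position: [0.4676, 0.1021, 0.2503]
ee_rot: [-0.0, 0.697, 0.717, -0.0]
contact_force: [0.5, 0.9, -0.6]
width: 0.0856
gripper_force: 0.0
```

```bash
cat > cov.py <<'E'
from h import *
im=grab("wrist"); s=manip.get_state(); a,b=s['ee_rot'][1:3]
print(np.array(s['position']).round(4),'closing',np.degrees(np.arctan2(2*b*b-1,2*a*b)).round(2))
k=mask(im,(0,0,0),(180,255,60)); k[330:]=0
for c in blobs(k,300):
    x,y,w,h=cv2.boundingRect(c)
    if h>100 or w>60 or not 200<x<450: continue
    print('block bbox',(x,y,w,h)); xc=x+w/2
    n=ray(im,[xc,y],.012)[0];f=ray(im,[xc,y+h],.054)[0];print('  +y end',n.round(4),'-y end',f.round(4),'len',np.hypot(*(n-f)[:2]).round(4),'ctr',((n+f)/2)[:2].round(4),'mid-row x',ray(im,[[x,y+h/2],[x+w,y+h/2]],.045)[:,0].round(4))
hsv=cv2.cvtColor(im['pixels'],cv2.COLOR_BGR2HSV)
g=(hsv[...,0]>45)&(hsv[...,0]<85)&(hsv[...,1]>80)
P=[]
for r in range(60,330,15):
    xs=np.where(g[r])[0]; xs=xs[(xs>150)&(xs<480)]
    if len(xs)<4: continue
    gaps=np.diff(xs);i=gaps.argmax()
    if gaps[i]<60: print('row',r,'green all across' ,xs[0],xs[-1]); continue
    pl=ray(im,[[xs[i]+1,r],[xs[i+1],r]],.012);mt=ray(im,[[xs[0],r],[xs[-1]+1,r]],.004)
    P.append([pl[:,1].mean(),*pl[:,0],*mt[:,0]])
P=np.array(P)
for j,n in ((1,'plateL'),(2,'plateR'),(3,'matL'),(4,'matR')):
    q=np.polyfit(P[:,0],P[:,j],1);print(n,'x at y=.084',(q[0]*.084+q[1]).round(4),'ang',(90-np.degrees(np.arctan(q[0]))).round(2), 'res',np.abs(np.polyval(q,P[:,0])-P[:,j]).max().round(4))
col=np.where(g[:,318])[0];print('green rows at col318',col[:3],col[-3:],len(col), ray(im,[[318,col.max()+2]],.004)[0,1].round(4))
col=col[col>250];print('plate -y end',ray(im,[[318,col.min()]],.012)[0,1].round(4) if len(col) else None)
E
python3 cov.py; python3 spot.py
```

```text
[0.4675 0.1022 0.2503] closing 1.67
block bbox (311, 163, 16, 52)
  +y end [0.4692 0.1366 0.012 ] -y end [0.4702 0.0959 0.054 ] len 0.0407 ctr [0.4697 0.1163] mid-row x [0.4624 0.4767]
row 60 green all across 244 253
row 75 green all across 245 254
row 90 green all across 246 255
row 105 green all across 247 256
row 120 green all across 248 257
row 135 green all across 249 257
row 150 green all across 250 258
row 165 green all across 251 259
row 180 green all across 252 260
row 195 green all across 253 261
row 210 green all across 254 261
row 225 green all across 254 262
row 240 green all across 255 263
row 255 green all across 256 264
row 270 green all across 257 264
row 285 green all across 258 265
row 300 green all across 259 321
row 315 green all across 260 371
spot (532, 102) 3239 [0.6428 0.196  0.05  ]
spot (516, 201) 2687 [0.645  0.1133 0.05  ]Traceback (most recent call last):
  File "cov.py", line 22, in <module>
    q=np.polyfit(P[:,0],P[:,j],1);print(n,'x at y=.084',(q[0]*.084+q[1]).round(4),'ang',(90-np.degrees(np.arctan(q[0]))).round(2), 'res',np.abs(np.polyval(q,P[:,0])-P[:,j]).max().round(4))
                 ~^^^^^
IndexError: too many indices for array: array is 1-dimensional, but 2 were indexed
```

```bash
python3 - <<'E'
from h import *
im=grab("wrist");hsv=cv2.cvtColor(im['pixels'],cv2.COLOR_BGR2HSV)
g=(hsv[...,0]>45)&(hsv[...,0]<85)&(hsv[...,1]>80)
A=[];B=[]
for r in range(50,290,5):
    xs=np.where(g[r])[0]; xs=xs[(xs>200)&(xs<300)]
    A.append(ray(im,[xs[0],r],.004)[0]);B.append(ray(im,[xs[-1]+1,r],.012)[0])
for n,P in (('matL',np.array(A)),('plateL',np.array(B))):
    q=np.polyfit(P[:,1],P[:,0],1);print(n,(q[0]*.084+q[1]).round(4),'at .116',(q[0]*.116+q[1]).round(4),'ang',(90-np.degrees(np.arctan(q[0]))).round(2))
# right plate edge: low-sat bright -> dark mat edge ; print row profile
for r in (200,250):print(r,hsv[r,370:395,2].tolist())
ys=np.where(g[:,300])[0];print(ys[ys>250][[0,-1]],ray(im,[300,ys[-1]+1],.004)[0,1],ray(im,[300,ys[ys>250][0]],.012)[0,1])
E
```

```text
Traceback (most recent call last):
IndexError: index 0 is out of bounds for axis 0 with size 0
```

```bash
python3 - <<'E'
from h import *
im=grab("wrist");hsv=cv2.cvtColor(im['pixels'],cv2.COLOR_BGR2HSV)
g=(hsv[...,0]>45)&(hsv[...,0]<85)&(hsv[...,1]>80)
A=[];B=[]
for r in range(30,290,5):
    xs=np.where(g[r])[0]; xs=xs[(xs>200)&(xs<300)]
    if len(xs)<3: print('none',r); continue
    A.append(ray(im,[xs[0],r],.004)[0]);B.append(ray(im,[xs[-1]+1,r],.012)[0])
for n,P in (('matL',np.array(A)),('plateL',np.array(B))):
    q=np.polyfit(P[:,1],P[:,0],1);print(n,(q[0]*.084+q[1]).round(4),'at .116',(q[0]*.116+q[1]).round(4),'ang',(90-np.degrees(np.arctan(q[0]))).round(2))
for r in (200,250):print(r,hsv[r,370:395,2].tolist())
ys=np.where(g[:,300])[0];ys=ys[ys>250];print(ys[0],ys[-1],ray(im,[300,ys[-1]+1],.004)[0,1],ray(im,[300,ys[0]],.012)[0,1])
E
```

```text
none 30
none 35
none 40
none 45
none 50
matL 0.4046 at .116 0.4033 ang 92.36
plateL 0.4145 at .116 0.4132 ang 92.26
200 [238, 238, 238, 234, 200, 133, 68, 42, 65, 119, 165, 183, 185, 184, 183, 184, 184, 183, 184, 184, 183, 182, 180, 183, 184]
250 [240, 238, 219, 153, 80, 48, 86, 144, 176, 184, 187, 184, 185, 184, 185, 186, 186, 186, 188, 186, 185, 183, 180, 181, 181]
315 345 -0.07055710430924556 -0.026768312610563033
```

>>> {"api": "move_arm", "payload": {
  "steps": [0,0,0.0015,0.0022,0.0141,-0.03,1,0,0,0.0015,0.0022,0.0141,-0.07,1,0,0,0.0015,0.0022,0.0141,-0.11,1,0,0,0.0015,0.0022,0.0141,-0.145,1,0,0,0.0015,0.0022,0.0141,-0.175,1,0,0,0.0015,0.0022,0.0141,-0.195,1,0,0,0.0015,0.0022,0.0141,-0.208,1,0,0,0.0015,0.0022,0.0141,-0.215,1,0,0,0.0015,0.0022,0.0141,-0.219,1,0,0,0.0015,0.0022,0.0141,-0.219,1]
}}

```text
clock: 30.6
position: [0.4693, 0.1166, 0.0316]
ee_rot: [0.0, 0.693, 0.721, 0.0]
contact_force: [0.3, -0.8, -0.0]
width: 0.0855
gripper_force: 0.0
```

>>> {"api": "move_arm", "payload": {
  "steps": [0,0,0,0,0,0,0,0,0,0,0,0,0,-0.3,0,0,0,0,0,0,-0.5,0,0,0,0,0,0,-0.6,0,0,0,0,0,0,-0.7,0,0,0,0,0,0,-0.8,0,0,0,0,0,0,-1,0,0,0,0,0,0,-1,0,0,0,0,0,0,-1,0,0,0,0,0,0,-1],
  "squeeze": 70
}}

```text
clock: 31.6
position: [0.4696, 0.1166, 0.0323]
ee_rot: [0.0, 0.693, 0.721, 0.0]
contact_force: [-0.2, 0.1, 4.9]
width: 0.0131
gripper_force: 68.7
```

>>> {"api": "move_arm", "payload": {
  "steps": [0,0,0,0,0,0.006,-1,0,0,0,0,0,0.014,-1,0,0,0,0,0,0.016,-1,0,0,0,-0.0003,-0.006,0.016,-1,0,0,0,-0.0006,-0.014,0.016,-1,0,0,0,-0.0009,-0.022,0.016,-1,0,0,0,-0.0011,-0.029,0.016,-1,0,0,0,-0.0012,-0.0315,0.016,-1,0,0,0,-0.0012,-0.0315,0.016,-1,0,0,0,-0.0012,-0.0315,0.012,-1]
}}

```text
clock: 32.6
position: [0.4685, 0.0851, 0.0439]
ee_rot: [0.0, 0.693, 0.721, 0.001]
contact_force: [0.7, 0.3, -4.3]
width: 0.0136
gripper_force: 68.9
```

>>> {"api": "move_arm", "payload": {
  "steps": [0,0,0,0,0,-0.005,-1,0,0,0,0,0,-0.009,-1,0,0,0,0,0,-0.0115,-1,0,0,0,0,0,-0.0125,-1,0,0,0,0,0,-0.0125,-1,0,0,0,0,0,-0.0125,-1,0,0,0,0,0,-0.0125,-0.6,0,0,0,0,0,-0.0125,-0.3,0,0,0,0,0,-0.0125,0.3,0,0,0,0,0,-0.0125,1]
}}

```text
clock: 33.6
position: [0.4683, 0.0851, 0.0311]
ee_rot: [0.0, 0.693, 0.721, 0.0]
contact_force: [-0.2, 0.2, -0.4]
width: 0.0578
gripper_force: 0.0
```

>>> {"api": "move_arm", "payload": {
  "steps": [0,0,0,0,0,0,1,0,0,0,0,0,0.02,1,0,0,0,0,0,0.06,1,0,0,0,0,0,0.11,1,0,0,0,0,0,0.16,1,0,0,0,0,0,0.2,1,0,0,0,0,0,0.2,1,0,0,0,0,0,0.2,1,0,0,0,0,0,0.2,1,0,0,0,0,0,0.2,1]
}}

```text
clock: 34.6
position: [0.4667, 0.085, 0.2293]
ee_rot: [-0.001, 0.693, 0.721, -0.001]
contact_force: [-0.2, 0.2, 0.4]
width: 0.0857
gripper_force: 0.0
```

```bash
python3 cov.py
```

```text
[0.4669 0.085  0.2294] closing 2.25
block bbox (309, 182, 17, 55)
  +y end [0.4664 0.1048 0.012 ] -y end [0.468  0.0647 0.054 ] len 0.0401 ctr [0.4672 0.0848] mid-row x [0.4598 0.4744]
plateL x at y=.084 0.4107 ang 92.26 res 0.0004
plateR x at y=.084 0.5231 ang 92.41 res 0.0006
matL x at y=.084 0.4047 ang 92.3 res 0.0005
matR x at y=.084 0.5282 ang 92.53 res 0.0005
green rows at col318 [26 27 28] [340 341 342] 32 -0.0713
plate -y end -0.0391
```

```bash
python3 - <<'E'
from h import *
im=grab("wrist");hsv=cv2.cvtColor(im['pixels'],cv2.COLOR_BGR2HSV)
g=(hsv[...,0]>45)&(hsv[...,0]<85)&(hsv[...,1]>80)
for u in (290,340,350):
    ys=np.where(g[:,u])[0]; t=ys[ys<100]; b=ys[ys>250]
    print(u,t[[0,-1]],b[[0,-1]],'mat',ray(im,[[u,t[0]],[u,b[-1]+1]],.004)[:,1].round(4),'plate',ray(im,[[u,t[-1]+1],[u,b[0]]],.012)[:,1].round(4))
E
```

```text
290 [27 35] [336 342] mat [ 0.2327 -0.0714] plate [ 0.2247 -0.058 ]
340 [26 35] [336 342] mat [ 0.2351 -0.0692] plate [ 0.2263 -0.0558]
350 [26 35] [336 342] mat [ 0.2354 -0.0687] plate [ 0.2266 -0.0554]
```

>>> {"api": "move_arm", "payload": {
  "steps": [0,0,-0.02,0.01,-0.04,0.01,1,0,0,-0.04,0.02,-0.086,0.01,1,0,0,-0.06,0.031,-0.13,0.01,1,0,0,-0.08,0.042,-0.175,0.01,1,0,0,-0.1,0.053,-0.22,0.01,1,0,0,-0.12,0.063,-0.26,0.01,1,0,0,-0.14,0.073,-0.3,0.01,1,0,0,-0.151,0.0825,-0.344,0.01,1,0,0,-0.151,0.0825,-0.344,0.01,1,0,0,-0.151,0.0825,-0.344,0.01,1]
}}

```text
clock: 35.7
position: [0.55, -0.2597, 0.2395]
ee_rot: [-0.001, 0.946, 0.324, -0.001]
contact_force: [0.1, 0.8, -0.2]
width: 0.0855
gripper_force: 0.0
```

```bash
python3 knob.py
```

```text
[ 0.54991079 -0.25855324  0.23993362] 0.08548431537307592 closing -52.12080294331216
(304, 199, 26, 97) [np.float64(0.0603), np.float64(0.0143)] knob ang 38.461513863693256 [ 0.55245988 -0.25765601  0.168     ]
```

>>> {"api": "move_arm", "payload": {
  "steps": [0,0,0,0.0005,0,-0.03,1,0,0,0,0.0005,0,-0.06,1,0,0,0,0.0005,0,-0.085,1,0,0,0,0.0005,0,-0.095,1,0,0,0,0.0005,0,-0.099,1,0,0,0,0.0005,0,-0.099,0.5,0,0,0,0.0005,0,-0.099,0,0,0,0,0.0005,0,-0.099,-0.5,0,0,0,0.0005,0,-0.099,-1,0,0,0,0.0005,0,-0.099,-1],
  "squeeze": 50
}}

```text
clock: 36.75
position: [0.5516, -0.2597, 0.143]
ee_rot: [0.001, 0.946, 0.325, 0.001]
contact_force: [0.7, 0.7, 2.3]
width: 0.0145
gripper_force: 52.3
```

>>> {"api": "move_arm", "payload": {
  "steps": [0,0,0,0,0,0,-1,0,0,0.01,0,0,0,-1,0,0,0.03,0,0,0,-1,0,0,0.05,0,0,0,-1,0,0,0.07,0,0,0,-1,0,0,0.09,0,0,0,-1,0,0,0.11,0,0,0,-1,0,0,0.13,0,0,0,-1,0,0,0.15,0,0,0,-1,0,0,0.17,0,0,0,-1]
}}

```text
clock: 37.75
position: [0.5516, -0.2597, 0.1431]
ee_rot: [0.001, 0.647, 0.762, 0.0]
contact_force: [0.5, -1.1, 2.9]
width: 0.0145
gripper_force: 52.3
```

>>> {"api": "move_arm", "payload": {
  "steps": [0,0,0.02,0,0,0,-1,0,0,0.04,0,0,0,-1,0,0,0.06,0,0,0,-1,0,0,0.08,0,0,0,-1,0,0,0.1,0,0,0,-1,0,0,0.12,0,0,0,-1,0,0,0.14,0,0,0,-1,0,0,0.16,0,0,0,-1,0,0,0.18,0,0,0,-1,0,0,0.2,0,0,0,-1]
}}

```text
clock: 38.75
position: [0.5515, -0.2597, 0.143]
ee_rot: [0.001, 0.075, 0.997, -0.001]
contact_force: [0.4, -0.7, 3.2]
width: 0.0146
gripper_force: 52.3
```

>>> {"api": "move_arm", "payload": {
  "steps": [0,0,0.02,0,0,0,-1,0,0,0.03,0,0,0,-1,0,0,0.03,0,0,0,-1,0,0,0.03,0,0,0,-1,0,0,0.03,0,0,0,0,0,0,0.03,0,0,0,1,0,0,0.03,0,0,0.02,1,0,0,0.03,0,0,0.06,1,0,0,0.03,0,0,0.1,1,0,0,0.03,0,0,0.1,1]
}}

```text
clock: 39.75
position: [0.5534, -0.2602, 0.2478]
ee_rot: [0.004, -0.016, 1.0, -0.003]
contact_force: [0.2, 0.1, 0.9]
width: 0.0852
gripper_force: 0.0
```

```bash
python3 knob.py
```

```text
[ 0.55210548 -0.25938025  0.24487337] 0.08512317725481876 closing 91.8822804914833
(304, 194, 25, 94) [np.float64(0.06), np.float64(0.0141)] knob ang 2.503609461777637 [ 0.54742948 -0.25971119  0.168     ]
red [391. 115.] r 0.0927 ang 146.8
red [436. 234.] r 0.0953 ang 83.7
red [634. 340.] r 0.2967 ang 70.1
blue [581. 304.] r 0.2348 ang 73.1
blue [254.  97.] r 0.0985 ang -150.8
```

>>> {"api": "move_arm", "payload": {
  "steps": [0,0,-0.02,-0.03,0.02,-0.003,1,0,0,-0.04,-0.06,0.04,-0.003,1,0,0,-0.06,-0.079,0.0525,-0.003,1,0,0,-0.08,-0.079,0.0525,-0.003,1,0,0,-0.1,-0.079,0.0525,-0.003,1,0,0,-0.1,-0.079,0.0525,-0.003,1,0,0,-0.1,-0.079,0.0525,-0.003,1,0,0,-0.1,-0.079,0.0525,-0.003,1,0,0,-0.1,-0.079,0.0525,-0.003,1,0,0,-0.1,-0.079,0.0525,-0.003,1]
}}

```text
clock: 40.8
position: [0.4719, -0.2065, 0.2389]
ee_rot: [-0.0, 0.293, 0.956, 0.0]
contact_force: [-0.5, -0.1, 0.6]
width: 0.0852
gripper_force: 0.0
```

```bash
python3 jar.py
```

```text
[ 0.4719 -0.2065  0.239 ] 0.0854 closing 55.92
bbox (288, 196, 57, 57) ell (316, 224) ctr@z [ 0.4713 -0.2058] far rim [ 0.4911 -0.2182] near [ 0.4536 -0.193 ] dia 0.0436
bbox (394, 272, 56, 27) ell (421, 286) ctr@z [ 0.562  -0.1644] far rim [ 0.5721 -0.1693] near [ 0.5514 -0.1577] dia 0.0451
```

>>> {"api": "move_arm", "payload": {
  "steps": [0,0,0,0.0008,0.0006,-0.03,1,0,0,0,0.0008,0.0006,-0.06,1,0,0,0,0.0008,0.0006,-0.09,1,0,0,0,0.0008,0.0006,-0.12,1,0,0,0,0.0008,0.0006,-0.145,1,0,0,0,0.0008,0.0006,-0.16,1,0,0,0,0.0008,0.0006,-0.17,1,0,0,0,0.0008,0.0006,-0.176,1,0,0,0,0.0008,0.0006,-0.178,1,0,0,0,0.0008,0.0006,-0.178,1]
}}

```text
clock: 41.85
position: [0.4731, -0.2061, 0.0615]
ee_rot: [0.0, 0.293, 0.956, -0.0]
contact_force: [-0.3, 0.3, -0.2]
width: 0.0856
gripper_force: 0.0
```

>>> {"api": "move_arm", "payload": {
  "steps": [0,0,0,0,0,0,0.5,0,0,0,0,0,0,0.3,0,0,0,0,0,0,0.1,0,0,0,0,0,0,-0.1,0,0,0,0,0,0,-0.3,0,0,0,0,0,0,-0.6,0,0,0,0,0,0,-1,0,0,0,0,0,0,-1,0,0,0,0,0,0,-1,0,0,0,0,0,0,-1],
  "squeeze": 40
}}

```text
clock: 42.85
position: [0.4731, -0.206, 0.0618]
ee_rot: [0.001, 0.293, 0.956, -0.0]
contact_force: [-1.0, -0.2, 5.7]
width: 0.0424
gripper_force: 40.3
```

>>> {"api": "move_arm", "payload": {
  "steps": [0,0,0,0,0,0.003,-1,0,0,0,0,0,0.01,-1,0,0,0,0,0,0.02,-1,0,0,0,0,0,0.035,-1,0,0,0,0,0,0.055,-1,0,0,0,0,0,0.075,-1,0,0,0,0,0,0.095,-1,0,0,0,0,0,0.115,-1,0,0,0,0,0,0.13,-1,0,0,0,0,0,0.14,-1]
}}

```text
clock: 43.85
position: [0.4731, -0.2061, 0.203]
ee_rot: [0.001, 0.293, 0.956, -0.0]
contact_force: [1.3, 0.2, -1.3]
width: 0.0425
gripper_force: 40.8
```

>>> {"api": "move_arm", "payload": {
  "steps": [0,0,-0.005,0.005,0.01,0,-1,0,0,-0.015,0.017,0.032,0,-1,0,0,-0.032,0.036,0.067,0,-1,0,0,-0.05,0.057,0.105,0,-1,0,0,-0.068,0.077,0.144,0,-1,0,0,-0.086,0.098,0.182,0,-1,0,0,-0.104,0.119,0.22,0,-1,0,0,-0.122,0.139,0.259,0,-1,0,0,-0.139,0.158,0.294,0,-1,0,0,-0.151,0.172,0.3195,0,-1]
}}

```text
clock: 44.85
position: [0.6453, 0.1163, 0.2008]
ee_rot: [-0.0, 0.698, 0.716, 0.0]
contact_force: [-0.2, -0.6, -1.5]
width: 0.0428
gripper_force: 40.9
```

>>> {"api": "move_arm", "payload": {
  "steps": [0,0,0,0,0,0,-1,0,0,0,0,0,-0.01,-1,0,0,0,0,0,-0.03,-1,0,0,0,0,0,-0.05,-1,0,0,0,0,0,-0.07,-1,0,0,0,0,0,-0.09,-1,0,0,0,0,0,-0.105,-1,0,0,0,0,0,-0.11,-1,0,0,0,0,0,-0.11,-1,0,0,0,0,0,-0.11,-1]
}}

```text
clock: 45.85
position: [0.645, 0.113, 0.0918]
ee_rot: [0.0, 0.698, 0.716, 0.0]
contact_force: [-0.1, 0.0, -1.6]
width: 0.0426
gripper_force: 41.0
```

```bash
python3 jar.py .126; python3 spot.py
```

```text
[0.6453 0.1132 0.0921] 0.0426 closing 1.51
bbox (255, 288, 121, 125) ell (315, 351) ctr@z [0.6438 0.1157] far rim [0.6448 0.089 ] near [0.6434 0.1397] dia 0.0424
bbox (274, 438, 81, 29) ell (314, 452) ctr@z [0.6448 0.0706] far rim [0.6451 0.0631] near [0.6447 0.0774] dia 0.0313
spot (316, 109) 10482 [0.6425 0.1962 0.05  ]
```

>>> {"api": "move_arm", "payload": {
  "steps": [0,0,0,0,0.002,-0.004,-1,0,0,0,0,0.002,-0.007,-1,0,0,0,0,0.002,-0.009,-1,0,0,0,0,0.002,-0.0103,-1,0,0,0,0,0.002,-0.0103,-1,0,0,0,0,0.002,-0.0103,-0.2,0,0,0,0,0.002,-0.0103,0.1,0,0,0,0,0.002,-0.0103,0.4,0,0,0,0,0.002,-0.0103,0.7,0,0,0,0,0.002,-0.0103,1]
}}

```text
clock: 46.95
position: [0.6447, 0.1156, 0.0806]
ee_rot: [-0.0, 0.698, 0.716, -0.0]
contact_force: [0.0, 0.7, -0.3]
width: 0.0844
gripper_force: 0.0
```

>>> {"api": "move_arm", "payload": {
  "steps": [0,0,0,0,0,0,1,0,0,0,0,0,0.02,1,0,0,0,0,0,0.05,1,0,0,0,0,0,0.09,1,0,0,0,0,0,0.13,1,0,0,0,0,0,0.165,1,0,0,0,0,0,0.165,1,0,0,0,0,0,0.165,1,0,0,0,0,0,0.165,1,0,0,0,0,0,0.165,1]
}}

```text
clock: 47.95
position: [0.6438, 0.1156, 0.2438]
ee_rot: [-0.001, 0.698, 0.716, -0.001]
contact_force: [0.4, -0.2, 0.2]
width: 0.0851
gripper_force: 0.0
```

```bash
python3 jar.py .116; python3 spot.py; grep -c . /dev/null; python3 m.py | head -2
```

```text
[0.6439 0.1156 0.244 ] 0.0853 closing 1.53
bbox (287, 198, 59, 61) ell (316, 228) ctr@z [0.643  0.1164] far rim [0.644  0.0927] near [0.6427 0.1389] dia 0.043
bbox (290, 299, 53, 57) ell (316, 327) ctr@z [0.6453 0.0354] far rim [0.6464 0.0087] near [0.645  0.0597] dia 0.042
spot (318, 113) 3326 [0.6425 0.1959 0.05  ]
0
mat
  ctr [ 0.4499 -0.0427  0.004 ] rect [0.4682 0.0236] len [0.1823, 0.1208] ang 91.63
```

>>> {"api": "move_arm", "payload": {
  "steps": [0,0,-0.023,-0.01,-0.04,0,1,0,0,-0.046,-0.021,-0.083,0,1,0,0,-0.069,-0.032,-0.126,0,1,0,0,-0.092,-0.043,-0.17,0,1,0,0,-0.115,-0.053,-0.212,0,1,0,0,-0.138,-0.064,-0.255,0,1,0,0,-0.161,-0.075,-0.298,0,1,0,0,-0.184,-0.085,-0.34,0,1,0,0,-0.207,-0.0935,-0.3746,0,1,0,0,-0.23,-0.0935,-0.3746,0,1]
}}

```text
clock: 49.1
position: [0.5498, -0.2639, 0.245]
ee_rot: [0.001, 0.998, 0.071, -0.001]
contact_force: [0.4, 1.1, -0.4]
width: 0.0855
gripper_force: 0.0
```

>>> {"api": "move_arm", "payload": {
  "steps": [0,0,-0.019,0,0,0,1,0,0,-0.019,0,0,0,1,0,0,-0.019,0,0,0,1,0,0,-0.019,0,0,0,1,0,0,-0.019,0,0,0,1,0,0,-0.019,0,0,0,1,0,0,-0.019,0,0,0,1,0,0,-0.019,0,0,0,1,0,0,-0.019,0,0,0,1,0,0,-0.019,0,0,0,1]
}}

```text
clock: 50.1
position: [0.5512, -0.2589, 0.2458]
ee_rot: [0.0, 1.0, 0.017, -0.0]
contact_force: [0.3, 0.2, 0.4]
width: 0.0858
gripper_force: 0.0
```

```bash
python3 knob.py
```

```text
[ 0.55119639 -0.25896414  0.24583132] 0.08517420788211522 closing -88.10443353590301
(304, 198, 25, 95) [np.float64(0.0605), np.float64(0.0141)] knob ang 2.5121082623385007 [ 0.55318968 -0.25938979  0.168     ]
blue [22. 83.] r 0.2286 ang 65.9
```

>>> {"api": "move_arm", "payload": {
  "steps": [0,0,0,0,0,-0.03,1,0,0,0,0,0,-0.06,1,0,0,0,0,0,-0.088,1,0,0,0,0,0,-0.1,1,0,0,0,0,0,-0.104,1,0,0,0,0,0,-0.104,0.5,0,0,0,0,0,-0.104,0,0,0,0,0,0,-0.104,-0.5,0,0,0,0,0,-0.104,-1,0,0,0,0,0,-0.104,-1],
  "squeeze": 50
}}

```text
clock: 51.15
position: [0.5516, -0.2597, 0.1429]
ee_rot: [0.001, 1.0, 0.017, 0.001]
contact_force: [0.3, 1.7, 1.7]
width: 0.0151
gripper_force: 52.1
```

>>> {"api": "move_arm", "payload": {
  "steps": [0,0,0,0,0,0,-1,0,0,0.01,0,0,0,-1,0,0,0.03,0,0,0,-1,0,0,0.05,0,0,0,-1,0,0,0.07,0,0,0,-1,0,0,0.09,0,0,0,-1,0,0,0.11,0,0,0,-1,0,0,0.13,0,0,0,-1,0,0,0.15,0,0,0,-1,0,0,0.17,0,0,0,-1]
}}

```text
clock: 52.15
position: [0.5516, -0.2597, 0.1428]
ee_rot: [0.001, 0.851, 0.525, 0.0]
contact_force: [-0.7, -2.0, 4.5]
width: 0.0146
gripper_force: 52.3
```

>>> {"api": "move_arm", "payload": {
  "steps": [0,0,0.02,0,0,0,-1,0,0,0.03,0,0,0,-1,0,0,0.03,0,0,0,-1,0,0,0.03,0,0,0,-1,0,0,0.03,0,0,0,0,0,0,0.03,0,0,0,1,0,0,0.03,0,0,0.02,1,0,0,0.03,0,0,0.06,1,0,0,0.03,0,0,0.1,1,0,0,0.03,0,0,0.1,1]
}}

```text
clock: 53.15
position: [0.5541, -0.2602, 0.2477]
ee_rot: [0.005, 0.799, 0.601, 0.002]
contact_force: [0.6, -0.4, 0.3]
width: 0.0853
gripper_force: 0.0
```

```bash
python3 knob.py
```

```text
[ 0.55271288 -0.25945583  0.24473529] 0.08546230758143555 closing -16.128525908254456
(297, 198, 25, 94) [np.float64(0.0603), np.float64(0.0142)] knob ang 74.1689261499665 [ 0.55109508 -0.25659222  0.168     ]
red [195. 182.] r 0.0917 ang 144.6
```

>>> {"api": "move_arm", "payload": {
  "steps": [0,0,0.022,-0.03,0.02,-0.003,1,0,0,0.044,-0.06,0.04,-0.003,1,0,0,0.066,-0.079,0.053,-0.003,1,0,0,0.088,-0.079,0.053,-0.003,1,0,0,0.11,-0.079,0.053,-0.003,1,0,0,0.132,-0.079,0.053,-0.003,1,0,0,0.154,-0.079,0.053,-0.003,1,0,0,0.176,-0.079,0.053,-0.003,1,0,0,0.2,-0.079,0.053,-0.003,1,0,0,0.2,-0.079,0.053,-0.003,1]
}}

```text
clock: 54.2
position: [0.4713, -0.2052, 0.2371]
ee_rot: [-0.002, 0.294, 0.956, 0.001]
contact_force: [0.3, 0.1, 0.4]
width: 0.0852
gripper_force: 0.0
```

```bash
python3 jar.py
```

```text
[ 0.4715 -0.2053  0.2374] 0.0854 closing 55.71
bbox (287, 198, 57, 58) ell (315, 227) ctr@z [ 0.4713 -0.2056] far rim [ 0.4912 -0.2184] near [ 0.4533 -0.1927] dia 0.0434
```

>>> {"api": "move_arm", "payload": {
  "steps": [0,0,0,0.0022,-0.0016,-0.03,1,0,0,0,0.0022,-0.0016,-0.06,1,0,0,0,0.0022,-0.0016,-0.09,1,0,0,0,0.0022,-0.0016,-0.12,1,0,0,0,0.0022,-0.0016,-0.145,1,0,0,0,0.0022,-0.0016,-0.16,1,0,0,0,0.0022,-0.0016,-0.17,1,0,0,0,0.0022,-0.0016,-0.176,1,0,0,0,0.0022,-0.0016,-0.178,1,0,0,0,0.0022,-0.0016,-0.178,1]
}}

```text
clock: 55.25
position: [0.4747, -0.2077, 0.0611]
ee_rot: [0.0, 0.294, 0.956, -0.0]
contact_force: [0.1, 0.0, 0.1]
width: 0.0854
gripper_force: 0.0
```

>>> {"api": "move_arm", "payload": {
  "steps": [0,0,0,0,0,0,0.5,0,0,0,0,0,0,0.3,0,0,0,0,0,0,0.1,0,0,0,0,0,0,-0.1,0,0,0,0,0,0,-0.3,0,0,0,0,0,0,-0.6,0,0,0,0,0,0,-1,0,0,0,0,0,0,-1,0,0,0,0,0,0,-1,0,0,0,0,0,0,-1],
  "squeeze": 40
}}

```text
clock: 56.25
position: [0.4747, -0.2077, 0.0616]
ee_rot: [0.001, 0.293, 0.956, -0.0]
contact_force: [0.1, 0.4, 5.1]
width: 0.0428
gripper_force: 40.4
```

>>> {"api": "move_arm", "payload": {
  "steps": [0,0,0,0,0,0.003,-1,0,0,0,0,0,0.01,-1,0,0,0,0,0,0.02,-1,0,0,0,0,0,0.035,-1,0,0,0,0,0,0.055,-1,0,0,0,0,0,0.075,-1,0,0,0,0,0,0.095,-1,0,0,0,0,0,0.115,-1,0,0,0,0,0,0.13,-1,0,0,0,0,0,0.14,-1]
}}

```text
clock: 57.25
position: [0.4748, -0.2078, 0.2027]
ee_rot: [0.001, 0.293, 0.956, -0.0]
contact_force: [0.2, -0.8, -1.3]
width: 0.0427
gripper_force: 40.8
```

>>> {"api": "move_arm", "payload": {
  "steps": [0,0,-0.005,0.006,0.014,0,-1,0,0,-0.016,0.02,0.047,0,-1,0,0,-0.032,0.037,0.088,0,-1,0,0,-0.048,0.054,0.129,0,-1,0,0,-0.064,0.071,0.17,0,-1,0,0,-0.08,0.088,0.211,0,-1,0,0,-0.096,0.105,0.252,0,-1,0,0,-0.112,0.122,0.293,0,-1,0,0,-0.128,0.139,0.334,0,-1,0,0,-0.142,0.154,0.37,0,-1]
}}

```text
clock: 58.25
position: [0.6287, 0.1647, 0.2006]
ee_rot: [-0.0, 0.678, 0.735, -0.0]
contact_force: [-0.9, -0.4, -1.1]
width: 0.0428
gripper_force: 40.9
```

>>> {"api": "move_arm", "payload": {
  "steps": [0,0,-0.009,0.01,0.024,0,-1,0,0,-0.009,0.014,0.034,0,-1,0,0,-0.009,0.014,0.034,-0.01,-1,0,0,-0.009,0.014,0.034,-0.03,-1,0,0,-0.009,0.014,0.034,-0.055,-1,0,0,-0.009,0.014,0.034,-0.08,-1,0,0,-0.009,0.014,0.034,-0.1,-1,0,0,-0.009,0.014,0.034,-0.11,-1,0,0,-0.009,0.014,0.034,-0.11,-1,0,0,-0.009,0.014,0.034,-0.11,-1]
}}

```text
clock: 59.25
position: [0.6427, 0.1956, 0.0915]
ee_rot: [0.0, 0.698, 0.716, 0.0]
contact_force: [0.2, 0.0, -0.6]
width: 0.0426
gripper_force: 40.9
```

```bash
python3 jar.py .126
```

```text
[0.6432 0.196  0.0921] 0.0425 closing 1.51
bbox (254, 283, 123, 125) ell (315, 345) ctr@z [0.6415 0.2008] far rim [0.6425 0.1742] near [0.6411 0.2243] dia 0.0428
bbox (272, 438, 84, 29) ell (314, 452) ctr@z [0.6423 0.1535] far rim [0.6426 0.1461] near [0.6423 0.1603] dia 0.0323
```

>>> {"api": "move_arm", "payload": {
  "steps": [0,0,0,0,0,-0.004,-1,0,0,0,0,0,-0.007,-1,0,0,0,0,0,-0.009,-1,0,0,0,0,0,-0.0103,-1,0,0,0,0,0,-0.0103,-1,0,0,0,0,0,-0.0103,-0.2,0,0,0,0,0,-0.0103,0.1,0,0,0,0,0,-0.0103,0.4,0,0,0,0,0,-0.0103,0.7,0,0,0,0,0,-0.0103,1]
}}

```text
clock: 60.3
position: [0.6424, 0.1965, 0.0802]
ee_rot: [-0.0, 0.698, 0.717, -0.0]
contact_force: [0.7, 0.8, 0.6]
width: 0.0842
gripper_force: 0.0
```

>>> {"api": "move_arm", "payload": {
  "steps": [0,0,0,0,0,0,1,0,0,0,0,0,0.02,1,0,0,0,0,0,0.05,1,0,0,0,0,0,0.09,1,0,0,0,0,0,0.13,1,0,0,0,0,0,0.165,1,0,0,0,0,0,0.165,1,0,0,0,0,0,0.165,1,0,0,0,0,0,0.165,1,0,0,0,0,0,0.165,1]
}}

```text
clock: 61.3
position: [0.6415, 0.1963, 0.2434]
ee_rot: [-0.001, 0.698, 0.717, -0.002]
contact_force: [0.3, 0.3, 0.7]
width: 0.0854
gripper_force: 0.0
```

```bash
python3 jar.py .116; python3 m.py | head -2
```

```text
[0.6416 0.1963 0.2436] 0.0856 closing 1.53
bbox (288, 195, 59, 61) ell (317, 225) ctr@z [0.6415 0.1996] far rim [0.6424 0.1759] near [0.6411 0.2218] dia 0.0428
bbox (290, 297, 53, 57) ell (316, 325) ctr@z [0.643  0.1183] far rim [0.6441 0.0914] near [0.6426 0.1422] dia 0.0419
bbox (292, 383, 49, 52) ell (316, 408) ctr@z [0.6453 0.0377] far rim [0.6464 0.0093] near [0.6449 0.0634] dia 0.0418
mat
  ctr [ 0.4469 -0.0294  0.004 ] rect [0.4655 0.0652] len [0.2664, 0.1212] ang 92.43
```

>>> {"api": "move_arm", "payload": {
  "steps": [0,0,0,-0.03,0.033,0,0,0,0,0,-0.06,0.066,0,-1,0,0,0,-0.09,0.1,0,-1,0,0,0,-0.12,0.132,0,-1,0,0,0,-0.15,0.165,0,-1,0,0,0,-0.175,0.191,0,-1,0,0,0,-0.175,0.191,0,-1,0,0,0,-0.175,0.191,0,-1,0,0,0,-0.175,0.191,0,-1,0,0,0,-0.175,0.191,0,-1]
}}

```text
clock: 62.4
position: [0.4684, 0.3865, 0.2452]
ee_rot: [0.0, 0.698, 0.716, -0.0]
contact_force: [0.5, -0.0, -0.5]
width: -0.0001
gripper_force: 0.0
```

```bash
python3 - <<'E'
from h import *
im=grab("wrist");s=manip.get_state();print(s['position'],s['width'])
tc=grab("top")
def rays(im,u):
    return ray(im,u,0)[0],ray(im,u,.2)[0]
m=mask(im,(45,80,30),(85,255,255));m[:,:200]=0;m[:,450:]=0
for c in blobs(m,100):
    (x,y),a,_=cv2.fitEllipse(c);print((x,y),a,cv2.contourArea(c),[ray(im,[x,y],z)[0,:2].round(4).tolist() for z in (.04,.05,.06,.07)])
m=mask(tc,(45,80,30),(85,255,255));m[:255]=0;m[285:]=0;m[:,:170]=0;m[:,200:]=0
for c in blobs(m,10):
    (x,y),a,_=cv2.fitEllipse(c);print('top',(x,y),[ray(tc,[x,y],z)[0,:2].round(4).tolist() for z in (.04,.05,.06,.07)])
r=mask(im,(0,120,80),(8,255,255))|mask(im,(172,120,80),(180,255,255))
for c in blobs(r,200): (x,y),a,_=cv2.fitEllipse(c);print('red',(x,y),[ray(im,[x,y],z)[0,:2].round(4).tolist() for z in (.04,.06)])
E
python3 m.py
```

```text
[0.4683905  0.38647133 0.24524429] -0.0002814012697960959
(315.51776123046875, 212.7765350341797) (35.96927261352539, 36.44363784790039) 1028.0 [[0.468, 0.3799], [0.4679, 0.3824], [0.4678, 0.3849], [0.4678, 0.3873]]
(1539.529296875, 2317.8681640625) (318.4515380859375, 4718.4755859375) 298.0 [[-1.2143, 3.1777], [-1.1681, 3.1031], [-1.1218, 3.0285], [-1.0756, 2.9539]]
(356.8189392089844, 343.0431823730469) (7.025615692138672, 36.177921295166016) 129.5 [[0.5137, 0.2445], [0.5124, 0.2507], [0.511, 0.2569], [0.5097, 0.2631]]
top (183.57565307617188, 268.5074768066406) [[0.4686, 0.3929], [0.4679, 0.3901], [0.4672, 0.3872], [0.4664, 0.3844]]
red (390.10992431640625, 213.22474670410156) [[0.5362, 0.3813], [0.5323, 0.3861]]
red (509.0230407714844, 420.1283264160156) [[0.6863, 0.152], [0.6741, 0.1694]]
mat
  ctr [0.4467 0.0381 0.004 ] rect [0.4647 0.0843] len [0.3047, 0.1215] ang 92.33
stirrer blue
  ctr [0.6429 0.1151 0.05  ] rect [0.6412 0.1157] len [0.2937, 0.1212] ang 91.58
plate
grip
knob
  ctr [ 0.5474 -0.2541  0.172 ] rect [ 0.5468 -0.2542] len [0.0549, 0.0197] ang 74.64
red
blue
green
  ctr [0.4671 0.3875 0.06  ] rect [0.4672 0.3875] len [0.0311, 0.0299] ang 47.71
redbtn
  ctr [0.5313 0.3891 0.06  ] rect [0.5322 0.3888] len [0.0281, 0.0279] ang 3.82
table
  ctr [ 0.4843 -0.2152  0.03  ] rect [ 0.481  -0.2193] len [0.2312, 0.0993] ang 56.1
  ctr [ 0.5108 -0.3656  0.03  ] rect [ 0.5103 -0.3675] len [0.0958, 0.0309] ang 145.94
  ctr [ 0.5661 -0.1614  0.03  ] rect [ 0.5641 -0.1614] len [0.0489, 0.0254] ang 56.1
  ctr [ 0.4687 -0.3054  0.03  ] rect [ 0.4708 -0.3035] len [0.0457, 0.0246] ang 45.82
```

```bash
cat > chk.py <<'E'
from h import *
im=grab("top")
g=mask(im,(0,0,0),(180,255,60)); g[:255]=0;g[290:]=0;g[:,:250]=0;g[:,320:]=0
for c in blobs(g,8): M=cv2.moments(c);print('block',ray(im,[M['m10']/M['m00'],M['m01']/M['m00']],.05)[0].round(4),cv2.contourArea(c))
m=mask(im,(45,80,30),(85,255,255)); m[:230]=0;m[310:]=0;m[:,:200]=0;m[:,350:]=0
ys,xs=np.nonzero(m);print('mat green bbox',xs.min(),xs.max(),ys.min(),ys.max())
w=mask(im,(0,0,110),(180,50,255)); w[:254]=0;w[293:]=0;w[:,:237]=0;w[:,332:]=0
c=blobs(w,300)
for q in c[:3]: b=ray(im,cv2.boxPoints(cv2.minAreaRect(q)),.012);print('plate part',b.mean(0).round(4),np.ptp(b,0).round(3))
r=mask(im,(0,120,80),(8,255,255))|mask(im,(172,120,80),(180,255,255)); r[:190]=0;r[245:]=0;r[:,:215]=0;r[:,335:]=0
for q in blobs(r,20): M=cv2.moments(q);print('jar',ray(im,[M['m10']/M['m00'],M['m01']/M['m00']],.116)[0,:2].round(4))
E
python3 chk.py
```

```text
block [0.4659 0.0859 0.05  ] 50.0
mat green bbox 236 331 254 293
plate part [0.4658 0.0869 0.012 ] [0.124 0.288 0.   ]
jar [0.6387 0.1972]
jar [0.6431 0.0326]
jar [0.6405 0.1153]
```

>>> {"api": "move_arm", "payload": {
  "steps": [0,0,0,-0.001,0,-0.03,-1,0,0,0,-0.001,0,-0.06,-1,0,0,0,-0.001,0,-0.09,-1,0,0,0,-0.001,0,-0.115,-1,0,0,0,-0.001,0,-0.13,-1,0,0,0,-0.001,0,-0.135,-1,0,0,0,-0.001,0,-0.14,-1,0,0,0,-0.001,0,-0.145,-1,0,0,0,-0.001,0,-0.15,-1,0,0,0,-0.001,0,-0.15,-1]
}}

```text
clock: 63.6
position: [0.4663, 0.3874, 0.0954]
ee_rot: [0.0, 0.698, 0.716, -0.0]
contact_force: [0.3, 0.5, -0.0]
width: -0.0001
gripper_force: 0.0
```

>>> {"api": "move_arm", "payload": {
  "steps": [0,0,0,0.0008,-0.001,-0.003,-1,0,0,0,0.0008,-0.001,-0.006,-1,0,0,0,0.0008,-0.001,-0.009,-1,0,0,0,0.0008,-0.001,-0.012,-1,0,0,0,0.0008,-0.001,-0.014,-1,0,0,0,0.0008,-0.001,-0.016,-1,0,0,0,0.0008,-0.001,-0.016,-1,0,0,0,0.0008,-0.001,-0.016,-1,0,0,0,0.0008,-0.001,-0.016,-1,0,0,0,0.0008,-0.001,-0.016,-1]
}}

```text
clock: 64.6
position: [0.4673, 0.3865, 0.0796]
ee_rot: [0.0, 0.698, 0.717, 0.0]
contact_force: [-0.2, -0.3, 0.4]
width: -0.0
gripper_force: 0.0
```

>>> {"api": "move_arm", "payload": {
  "steps": [0,0,0,0,0,-0.001,-1,0,0,0,0,0,-0.002,-1,0,0,0,0,0,-0.003,-1,0,0,0,0,0,-0.004,-1,0,0,0,0,0,-0.005,-1,0,0,0,0,0,-0.006,-1,0,0,0,0,0,-0.006,-1,0,0,0,0,0,-0.006,-1,0,0,0,0,0,-0.006,-1,0,0,0,0,0,-0.006,-1]
}}

```text
clock: 65.6
position: [0.4673, 0.3865, 0.0736]
ee_rot: [0.0, 0.698, 0.716, 0.0]
contact_force: [-0.6, 0.1, -0.3]
width: 0.0002
gripper_force: 0.0
```

>>> {"api": "move_arm", "payload": {
  "steps": [0,0,0,0,0,-0.001,-1,0,0,0,0,0,-0.002,-1,0,0,0,0,0,-0.003,-1,0,0,0,0,0,-0.004,-1,0,0,0,0,0,-0.005,-1,0,0,0,0,0,-0.006,-1,0,0,0,0,0,-0.007,-1,0,0,0,0,0,-0.007,-1,0,0,0,0,0,-0.007,-1,0,0,0,0,0,-0.007,-1]
}}

```text
clock: 66.6
position: [0.4672, 0.3865, 0.0666]
ee_rot: [0.0, 0.698, 0.716, 0.0]
contact_force: [-0.1, -0.5, 0.8]
width: 0.0001
gripper_force: 0.0
```

>>> {"api": "move_arm", "payload": {
  "steps": [0,0,0,0,0,-0.001,-1,0,0,0,0,0,-0.002,-1,0,0,0,0,0,-0.003,-1,0,0,0,0,0,-0.004,-1,0,0,0,0,0,-0.005,-1,0,0,0,0,0,-0.006,-1,0,0,0,0,0,-0.006,-1,0,0,0,0,0,-0.006,-1,0,0,0,0,0,-0.006,-1,0,0,0,0,0,-0.006,-1]
}}

```text
clock: 67.6
position: [0.4673, 0.3865, 0.0606]
ee_rot: [0.0, 0.698, 0.716, 0.0]
contact_force: [-0.6, -0.6, 0.1]
width: 0.0003
gripper_force: 0.0
```

>>> {"api": "move_arm", "payload": {
  "steps": [0,0,0,0,0,-0.001,-1,0,0,0,0,0,-0.002,-1,0,0,0,0,0,-0.003,-1,0,0,0,0,0,-0.004,-1,0,0,0,0,0,-0.005,-1,0,0,0,0,0,-0.006,-1,0,0,0,0,0,-0.006,-1,0,0,0,0,0,-0.006,-1,0,0,0,0,0,-0.006,-1,0,0,0,0,0,-0.006,-1]
}}

```text
clock: 68.6
position: [0.4672, 0.3865, 0.0546]
ee_rot: [0.0, 0.698, 0.716, 0.0]
contact_force: [-0.2, -0.7, 0.5]
width: -0.0002
gripper_force: 0.0
```

```bash
python3 - <<'E'
from h import *
im=grab("wrist");s=manip.get_state();p=s['position'];print(p,s['contact_force'])
m=mask(im,(45,80,30),(85,255,255))
for c in blobs(m,50)[:4]: print('green',cv2.boundingRect(c))
r=mask(im,(0,120,80),(8,255,255))
for c in blobs(r,50)[:4]: print('red',cv2.boundingRect(c))
for z in (.064,.055,.045): print(z,proj(im,[.4672,.3862,z]),proj(im,[.5312,.388,z]))
E
```

```text
[0.46720674 0.38645742 0.0545807 ] [0.22516256 0.40581093 0.04765079]
green (283, 286, 74, 49)
red (434, 287, 79, 74)
0.064 [[317.32563911 323.20589817]] [[473.34343331 323.1034036 ]]
0.055 [[317.21434094 312.86717363]] [[465.66231407 312.76587014]]
0.045 [[317.10269096 302.49576976]] [[457.95720364 302.39604843]]
```

>>> {"api": "move_arm", "payload": {
  "steps": [0,0,0,0,0,-0.001,-1,0,0,0,0,0,-0.002,-1,0,0,0,0,0,-0.003,-1,0,0,0,0,0,-0.004,-1,0,0,0,0,0,-0.005,-1,0,0,0,0,0,-0.005,-1,0,0,0,0,0,-0.005,-1,0,0,0,0,0,-0.005,-1,0,0,0,0,0,-0.005,-1,0,0,0,0,0,-0.005,-1]
}}

```text
clock: 69.65
position: [0.4672, 0.3865, 0.0496]
ee_rot: [0.0, 0.698, 0.717, 0.0]
contact_force: [-0.3, -0.3, 2.8]
width: -0.0001
gripper_force: 1.4
```

>>> {"api": "move_arm", "payload": {
  "steps": [0,0,0,0,0,-0.001,-1,0,0,0,0,0,-0.002,-1,0,0,0,0,0,-0.003,-1,0,0,0,0,0,-0.004,-1,0,0,0,0,0,-0.004,-1,0,0,0,0,0,-0.004,-1,0,0,0,0,0,-0.004,-1,0,0,0,0,0,-0.004,-1,0,0,0,0,0,-0.004,-1,0,0,0,0,0,-0.004,-1]
}}

```text
clock: 70.65
position: [0.4672, 0.3865, 0.0461]
ee_rot: [0.0, 0.698, 0.716, 0.0]
contact_force: [-1.0, -1.5, 6.0]
width: 0.0002
gripper_force: 3.6
```

>>> {"api": "move_arm", "payload": {
  "steps": [0,0,0,0,0,-0.0005,-1,0,0,0,0,0,-0.001,-1,0,0,0,0,0,-0.0015,-1,0,0,0,0,0,-0.0015,-1,0,0,0,0,0,-0.0015,-1,0,0,0,0,0,-0.0015,-1,0,0,0,0,0,-0.0015,-1,0,0,0,0,0,-0.0015,-1,0,0,0,0,0,-0.0015,-1,0,0,0,0,0,-0.0015,-1]
}}

```text
clock: 71.65
position: [0.4673, 0.3865, 0.046]
ee_rot: [0.0, 0.698, 0.717, 0.001]
contact_force: [-3.2, -2.9, 15.1]
width: 0.0
gripper_force: 7.2
```

Bottomed: the force rose to 15 N with no further travel. Retract and make a final check.

>>> {"api": "move_arm", "payload": {
  "steps": [0,0,0,0,0,0.005,-1,0,0,0,0,0,0.02,-1,0,0,0,0,0,0.05,-1,0,0,0,0,0,0.09,-1,0,0,0,0,0,0.13,-1,0,0,0,0,0,0.17,-1,0,0,0,0,0,0.2,-1,0,0,0,0,0,0.2,-1,0,0,0,0,0,0.2,-1,0,0,0,0,0,0.2,-1]
}}

```text
clock: 72.65
position: [0.4664, 0.386, 0.2421]
ee_rot: [-0.0, 0.698, 0.717, -0.002]
contact_force: [0.4, 0.3, -0.8]
width: -0.0001
gripper_force: 0.0
```

```bash
python3 chk.py; python3 - <<'E'
from h import *
print(manip.get_state()['position'])
E
```

```text
block [0.4659 0.0859 0.05  ] 50.0
mat green bbox 236 331 254 293
plate part [0.4658 0.0869 0.012 ] [0.124 0.288 0.   ]
jar [0.6386 0.1971]
jar [0.6429 0.0325]
jar [0.6405 0.1153]
[0.46637277 0.38590949 0.2418992 ]
```

```bash
python3 -c "
from rig import manip
print(manip.sign_off())"
```

```text
the job is handed in; nothing more can be done
None
```

I've handed the job in: the cover lies flat and centred on the mat to about 2 mm (I re-centred it after it was knocked aside), the three red-capped jars stand on the white spots to about 2 mm, the blue-capped jar is still in the magazine, and the start button was pressed until it stopped moving (15 N).

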